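Hang a second gingerbread template on an occupied hook

TASK

Take the tall gingerbread-house template out of its slotted rack and hang it by its slot on the hook, in front of the short template that already hangs there. With it, slide the short one back along the bar until both bear against the sprung stop, whose place on the bar differs every time, so feel for it: press there with a steady push of about 8 N for half a second, never over 18 N. Then let go, leaving both templates hanging snug together, straight on the bar, with the short one never off the hook and the cutters and timer undisturbed.

Things in the scene. Friction and masses are not known exactly. Their poses are not given: they have to be found in the camera images.
- tall_template: Loose plywood house-front template, 8 mm thick, 173 mm high, 0.12 kg, upright in the rack. Origin: centre of its bottom edge; z up the plate, x normal to its faces, y across. Body 80 mm wide to z = 90 mm, with a door opening; slot 18 mm wide from z = 90 to 118 mm; above it a tab 44 mm wide to z = 173 mm. May be hung with either face to the front.
- tall_slot (a point): Middle of the upper edge of the tall template's slot (z = 118 mm in its body): this edge rests on the bar. Axes as its body. Grip the tab above it across its two faces, finger tips at least 14 mm above this edge, so that they pass over the short template when hung.
- short_template: Loose plywood side-wall template, 8 mm thick, 66 mm wide, 100 mm high, 0.07 kg; hangs on the hook from the start, behind the tip. Axes as the tall one; origin: centre of its bottom edge. Window opening low down, slot 18 mm wide from z = 62 to 90 mm. Its top is only 10 mm above the bar.
- short_slot (a point): Middle of the upper edge of the short template's slot (z = 90 mm in its body), which rests on the bar.
- stand: Fixed hook stand: wooden foot, dark steel post 175 mm high. Origin: under the post on the table. The hook, a level square bar 10 x 10 mm, runs from the post along the stand's -x axis to x = -150 mm at y = 0, upper face at z = 170 mm. The hanging templates slide on it with under 2 N; a template that is also pressed down on the bar drags more, so carry its weight a few mm off the bar while pushing, then set it down.
- hook_tip (a point): Centre of the top of the upturned lip at the hook's tip (lip 10 mm wide, stand x = -150 to -142 mm, top at z = 178 mm, 8 mm above the bar's upper face). Axes as the stand: the hook points along -x.
- bar_root (a point): Bar's upper face where it meets the post (stand x = 0, z = 170 mm). On the bar behind the short template a black collar is clamped, with a rubber pad in front, both under 9 mm above the bar. The pad's front face is 45 to 85 mm from this point, towards the tip; where is not measured. The pad is sprung, 3 N per mm, and solid after 6 mm.
- rack: Fixed wooden rack 70 x 110 x 44 mm; origin under its centre on the table. A slot 11 mm wide along its y axis, floor at z = 10 mm, open to the top at z = 44 mm, holds the tall template upright with its lower 34 mm; the template must be lifted straight out.
- cutter_round: Round metal biscuit cutter, 52 mm across, 26 mm high, a bystander; origin at the centre of its underside.
- timer: Round kitchen timer, 62 mm across, 58 mm high, a bystander; origin at the centre of its underside.
- cutter_bell: Bell-shaped metal biscuit cutter, 84 x 70 x 25 mm, a bystander; origin at the centre of its underside.
There are look-alikes about, which are no part of the job. What is shaped like the tall_template but purple or turquoise is not meant.

How it is judged (in metres and radians):
On the way, in this order (a step that is already met when the one before it is completed fails the run):
1. the tall template is threaded on the hook, its slot round the bar behind the lip (x of tall_slot in the frame of stand between -0.141 and -0.02 m and y of tall_slot in the frame of stand between -0.009 and 0.009 m and z of tall_slot in the frame of stand between 0.167 and 0.19 m), for 0.1 s.
2. the tall template presses the short one against the sprung stop with more than 3 N (contact force between tall_template and short_template above 3 N and x of tall_slot in the frame of stand between -0.141 and -0.02 m and y of tall_slot in the frame of stand between -0.009 and 0.009 m), for 0.25 s.
At the end, for the whole second after the job is handed in: Both templates hang by their slots on the bar between lip and post (slot edge within 4 mm of its upper face, 9 mm of its middle), snug (slot edges within 16 mm; face to face is 8), square to the bar within 0.2 rad, upright within 0.15 rad, slower than 0.08 m/s (x of tall_slot in the frame of stand between -0.141 and -0.02 m and y of tall_slot in the frame of stand between -0.009 and 0.009 m and z of tall_slot in the frame of stand between 0.166 and 0.174 m and x of short_slot in the frame of stand between -0.141 and -0.02 m and y of short_slot in the frame of stand between -0.009 and 0.009 m and z of short_slot in the frame of stand between 0.166 and 0.174 m and distance between tall_slot and short_slot below 0.016 m and angle between the x axis of each of tall_template, short_template and the x axis of stand, either way round below 0.2 rad and angle between each of tall_template, short_template's own z axis and vertical below 0.15 rad and linear speed of each of tall_template, short_template below 0.08 m/s); the robot touches nothing.
It fails at once if the templates are pressed together with more than 18 N (contact force between tall_template and short_template above 18 N).
It fails at once if the short template comes off the hook (not (x of short_slot in the frame of stand between -0.143 and 0 m and z of short_slot in the frame of stand between 0.158 and 0.182 m)).
It fails at once if a bystander is moved by more than 15 mm (distance of any of cutter_round, timer, cutter_bell from where it was at the start of the episode above 0.015 m).
It also fails if it takes over 64 s, if anything falls off the work surface, if the arm or the gripper's body presses on something with over 40 N, if the wrist force passes 120 N, or if a joint passes its speed limit or range.

ROBOT

A 6-joint arm with a two-finger parallel gripper is mounted at the origin on the work surface; the furniture and walls round the work are solid. World frame = base frame: x ahead of the robot, y to its left, z up, the work surface at z = 0. Lengths are in mm, angles in rad, forces in N, time in s.
With the tool pointing down it reaches from about 275 to 750 mm from the base axis. Payload 10.2 kg.
Tool frame: the origin (TCP) lies at the very end of the fingers, on their centre line; the grasp point (between the pads) lies behind it (ctrl.grasp_offset is the z of the grasp point in the tool frame, in mm); z points along the fingers, y is the direction in which the jaws open and shut (so a half turn about z gives the same grasp; the last joint's range is limited). The gripper opens to 85 mm and grips with 20 to 120 N. Pads are 22 mm wide; open, the fingers measure 114 mm over their backs; the gripper's body (76 mm by 85 mm) begins 54 mm behind the grasp point. The pads swing forward as they close: fully open they stand 13 mm farther back than shut.
Start: joints at [-0.223, 0.313, 1.498, -0, 1.331, -0.223], TCP at [525.006, -0.013, 231.294] pointing down, gripper open.
Joint ranges: [-2.94, 2.94], [-0.97, 2.17], [0.19, 2.56], [-1.23, 4.37], [0.02, 3.11], [-2.88, 2.88]. Speed limits (rad/s): [2.39, 2.39, 3.01, 3.14, 3.14, 3.14].

INTERFACE

Orientations are given as a unit quaternion [w, x, y, z].
In Python, from rig import ctrl, capture, job gives the robot as it stands. The module is installed in compiled form; this text tells all that it offers.
- The arm moves only by the tool move_arm, never from a script. Its argument "series" is a list of rows, each a list of 7 numbers: the turn, a rotation vector about the tool's x, y, z in rad, then the shift along the tool's x, y, z in cm, then the opening, from 0 (shut) to 1 (fully open). A call has 1 to 5 rows; each row is the pose to reach, as a shift and turn from the pose measured when the call began, along the tool's axes at that moment; what a row does not reach only later rows make up. A row lasts 1/12 s, in which the tool goes at most 41.7 mm and 7.16 degrees, less where a joint would pass 70% of its speed; a pose out of reach is approached as far as the arm can. A call with a gripper value outside its range is refused whole. The fingers move at their own pace and stop on an object; "grip_force" is the grip in N (left out, the last holds). Time passes only in rows, so rows that repeat a pose let the fingers close. It gives the time, the measured TCP pose, the force and the opening at its end, in the units of the state.
- ctrl.sense(): the state, without advancing time (a new reading comes with each control period).
- capture(name): name is "scene" or "side" or "wrist"; returns a dict with "frame" (480x640x3 uint8, red, green, blue), "mtx" (3x3 intrinsics, pixels), "R" (3x3) and "t" (3): a world point X has camera coordinates R X + t. Camera axes: x right, y down, z forward; pixel columns grow to the right and rows downward; lengths in mm; the calibration is good to about 2 mm. A picture is of the moment at which its call begins. There is no depth.
- job.finish_job(): hands the job in, once; it reports no verdict.
The state is a dict: "time_s": time; "joints": joint angles; "dq": joint speeds; "tau": joint torques, N m; "eef_pos": TCP position; "ee_rot": TCP orientation; "force": force on the tool from outside, world axes, zero at the start; "wrist_torque": the same for the moment, N m; "grip_width": opening from 0.0 (shut) to 1.0 (fully open).
Only numpy, scipy, OpenCV 4.12 (cv2) and the standard library are available. Lean on these libraries where they do the work, as an engineer would, in place of code of your own. Each camera call takes 0.05 s, during which the arm holds its last target.

## Working session

There is one attempt and no reset: what is moved stays moved. The work goes in short steps, Python scripts to look and compute and a tool call to move; the robot and the scene stay as the last step left them, time stands still between calls to the robot, and variables do not carry over. Pictures are saved under pics/ and viewed, and the job is handed in when it is done.

Besides the shell and the picture viewer there is one more tool, called after "Call:" as name(argument=value, ...), one argument or row to a line, values as JSON. move_arm: Moves the arm, as the interface text tells. Its arguments: {"type":"object","properties":{"series":{"type":"array","items":{"type":"array","items":{"type":"number"}}},"grip_force":{"type":"number"}},"required":["series"]}

```bash
mkdir -p pics; python3 - <<'E'
from rig import ctrl,capture,job
import cv2
for n in ["scene","side","wrist"]:
    c=capture(n); cv2.imwrite(f"pics/{n}0.png",c["frame"][:,:,::-1]); print(n,c["mtx"].round(1).tolist(),c["R"].round(3).tolist(),c["t"].round(1).tolist())
print(ctrl.sense(), ctrl.grasp_offset)
E
```

```text
scene [[579.6, 0.0, 312.5], [0.0, 579.6, 243.6], [0.0, 0.0, 1.0]] [[0.693, -0.721, -0.018], [-0.342, -0.306, -0.889], [0.635, 0.622, -0.458]] [-424.1, 291.7, 950.7]
side [[447.7, 0.0, 327.2], [0.0, 447.7, 232.3], [0.0, 0.0, 1.0]] [[-0.996, -0.084, -0.003], [-0.038, 0.48, -0.876], [0.075, -0.873, -0.482]] [534.1, 165.0, 922.3]
wrist [[429.9, 0.0, 315.7], [0.0, 429.9, 242.2], [0.0, 0.0, 1.0]] [[1.0, -0.001, -0.0], [-0.0, -0.956, 0.293], [-0.001, -0.293, -0.956]] [-525.2, -38.1, 378.7]
{'time_s': 0.15, 'joints': array([-2.23398483e-01,  3.13342879e-01,  1.49824934e+00, -9.57766345e-07,
        1.33099340e+00, -2.23416550e-01]), 'dq': array([ 0.00065857, -0.00341766, -0.0030554 ,  0.00084292,  0.0013963 ,
        0.00127661]), 'tau': array([ 1.79854873e-03, -4.12368500e+01, -2.59796566e+01, -1.57318855e-04,
        3.17765021e-03, -3.62555340e-05]), 'eef_pos': array([5.24812571e+02, 3.09691306e-02, 2.30860560e+02]), 'ee_rot': array([-4.19876508e-04,  7.07100226e-01,  7.07113162e-01, -2.64956862e-04]), 'force': array([-0.13157058, -0.3497855 ,  0.30311977]), 'wrist_torque': array([0.03288578, 0.00156102, 0.00159445]), 'grip_width': 0.9958488937146572} -18.700000000000003
```

View pics/scene0.png

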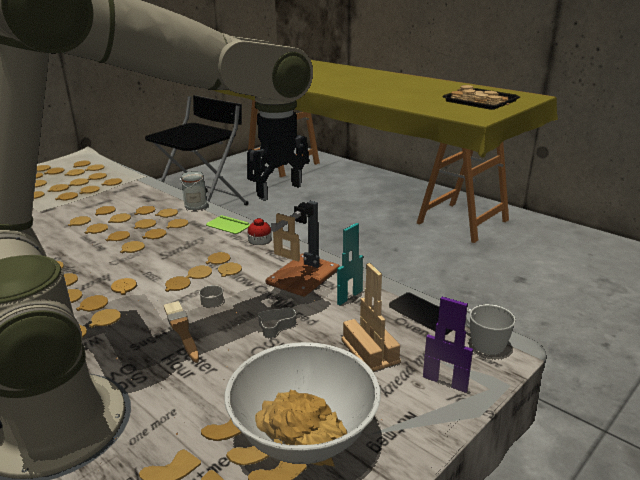

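View pics/side0.png

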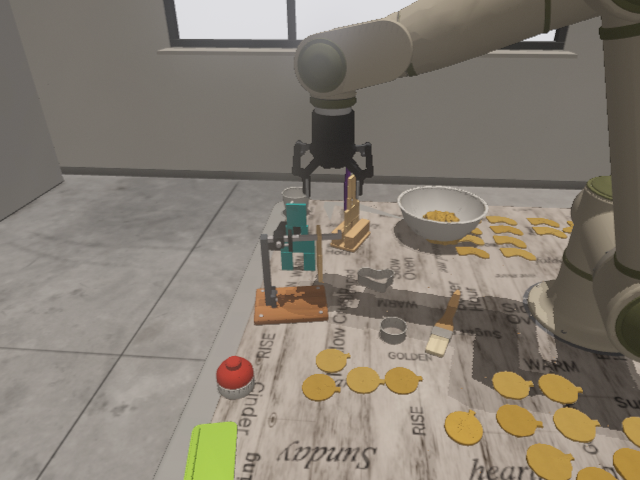

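View pics/wrist0.png

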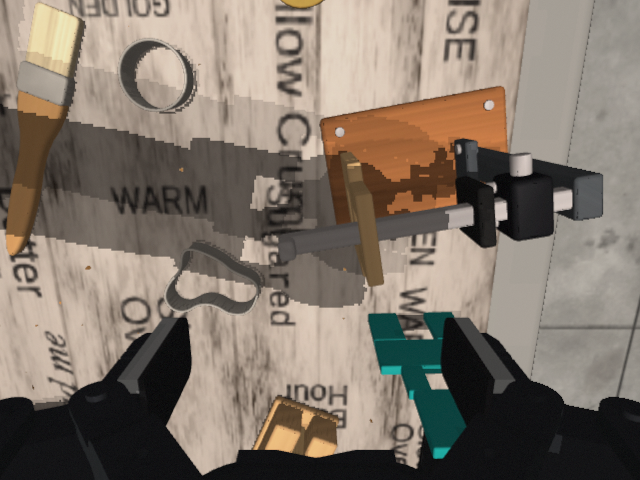

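Candidates for the tall template: the tan one in the rack (scene 372,300), the turquoise one (350,265) and the purple one (449,345). The tan one in the rack is the one described. The tan piece hanging on the hook (286,235) is the short template. I'll check with close crops.

```bash
python3 - <<'E'
import cv2
a=cv2.imread("pics/scene0.png");b=cv2.imread("pics/side0.png");w=cv2.imread("pics/wrist0.png")
def z(im,x,y,w_,h,s,n): cv2.imwrite("pics/"+n,cv2.resize(im[y:y+h,x:x+w_],None,fx=s,fy=s,interpolation=cv2.INTER_CUBIC))
z(a,330,250,90,130,4.5,"c_rack_scene.png")
z(a,250,190,110,110,5,"c_hook_scene.png")
z(b,240,160,150,170,3.5,"c_side.png")
z(w,260,70,360,230,2.2,"c_wrist.png")
E
```

```text
(no output)
```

View pics/c_rack_scene.png

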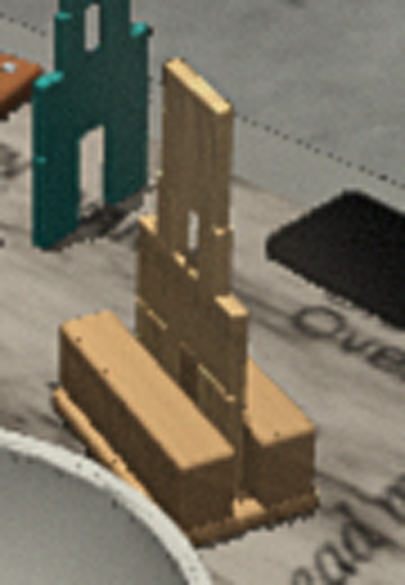

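View pics/c_hook_scene.png

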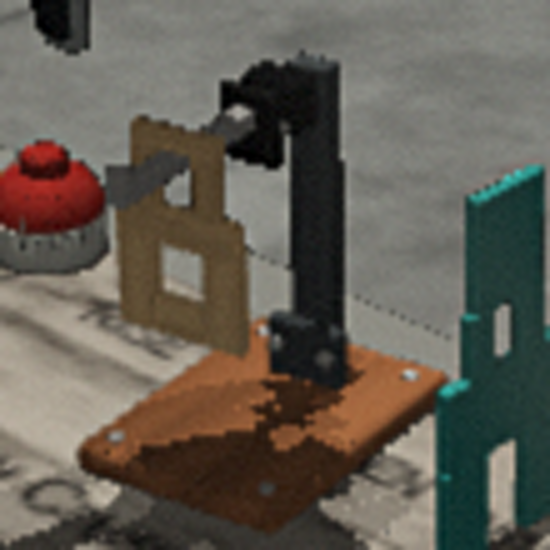

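View pics/c_side.png

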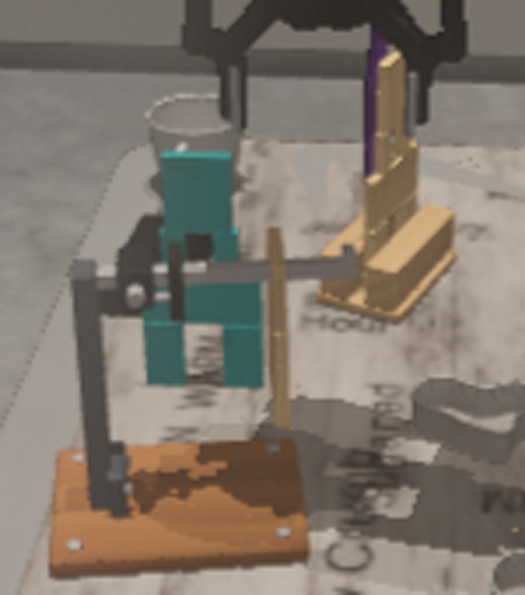

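View pics/c_wrist.png

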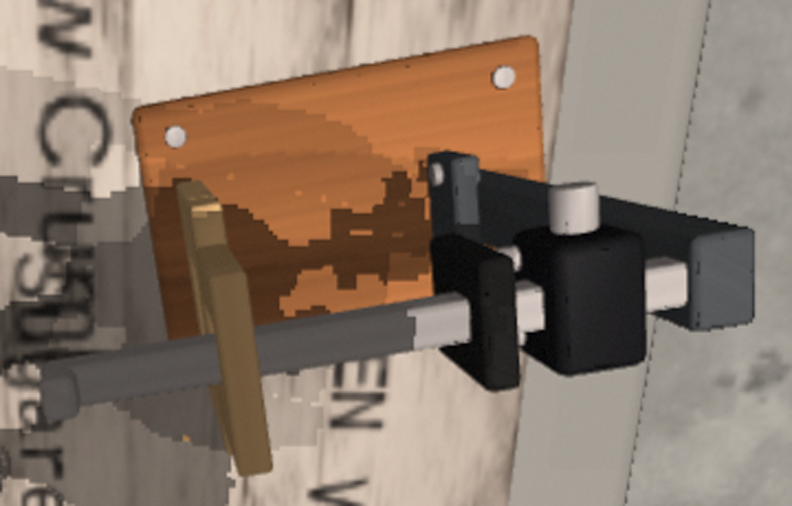

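```bash
python3 - <<'E'
import cv2
a=cv2.imread("pics/scene0.png");b=cv2.imread("pics/side0.png");w=cv2.imread("pics/wrist0.png")
def z(im,x,y,w_,h,s,n): cv2.imwrite("pics/"+n,cv2.resize(cv2.convertScaleAbs(im[y:y+h,x:x+w_],alpha=1.8),None,fx=s,fy=s,interpolation=cv2.INTER_NEAREST))
z(w,265,140,125,155,6.0*.6,"z1.png")
z(w,265,210,130,60,6,"z1.png")
z(w,450,130,160,125,5,"z2.png")
z(b,255,222,100,60,8,"z3.png")
z(a,265,200,60,50,12,"z4.png")
E
```

```text
(no output)
```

View pics/z1.png

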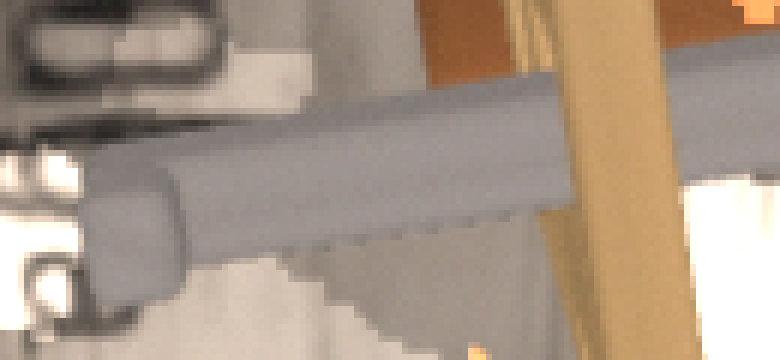

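View pics/z2.png

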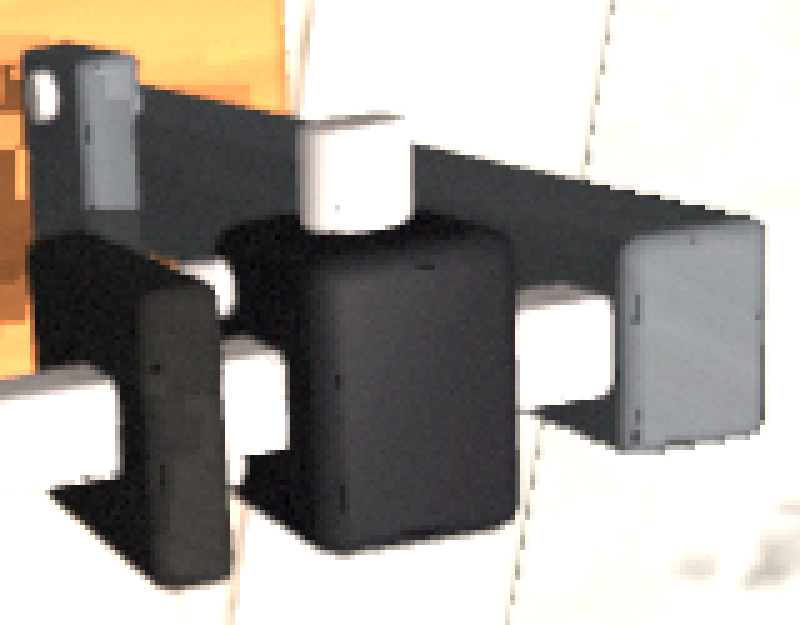

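View pics/z3.png

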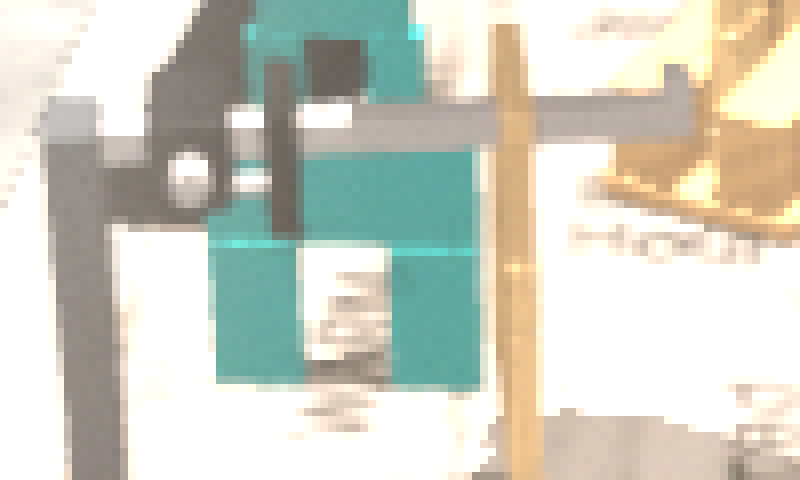

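View pics/z4.png

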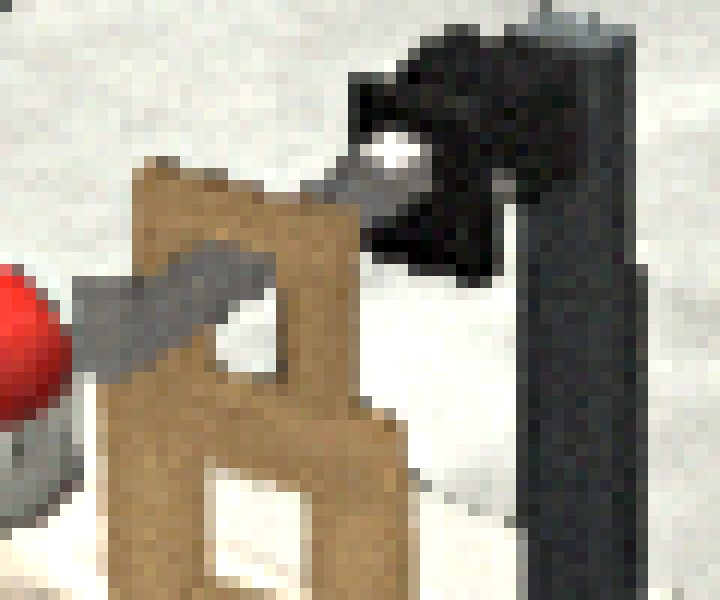

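```bash
cat > h.py <<'E'
import numpy as np
from rig import ctrl,capture,job
def ray(c,u,v):
    d=c["R"].T@np.linalg.solve(c["mtx"],[u,v,1.]); return -c["R"].T@c["t"],d
def plane(c,u,v,z):
    o,d=ray(c,u,v); return o+d*(z-o[2])/d[2]
def proj(c,X):
    p=c["mtx"]@(c["R"]@np.array(X,float)+c["t"]); return p[:2]/p[2]
def tri(*obs):
    A=np.zeros((3,3));b=np.zeros(3)
    for c,u,v in obs:
        o,d=ray(c,u,v);d/=np.linalg.norm(d);P=np.eye(3)-np.outer(d,d);A+=P;b+=P@o
    X=np.linalg.solve(A,b); return X,[proj(c,X)-[u,v] for c,u,v in obs]
E
python3 - <<'E'
from h import *
np.set_printoptions(precision=1,suppress=True)
s,d,w=[capture(n) for n in("scene","side","wrist")]
print("lip w",plane(w,287.5,250.5,178))
for p in[(296.7,254.7),(360.8,243.8),(450,228),(474,225.6),(553,212),(572,208)]: print("edge",plane(w,*p,170))
# side lip top z3 scale 8 off (255,222)
print("tri lip",tri((w,287.5,250.5),(d,255+677/8,222+68/8)))
print("tri lip",tri((w,287.5,250.5),(s,265+105/12,200+280/12)))
f=lambda x,y:(330+x/4.5,250+y/4.5)
P=[plane(s,*f(x,y),183) for x,y in[(165,62),(182,58),(232,103),(217,112)]]
print("tab",P,np.mean(P,0))
g=lambda x,y:(240+x/3.5,160+y/3.5)
print("tab side",[plane(d,*g(x,y),183) for x,y in[(377,58),(403,52)]])
print([g(0,0)],[proj(d,p) for p in P])
# rack top corners
f2=[plane(s,*f(x,y),44) for x,y in[(60,325),(110,310),(180,470),(233,458),(262,458),(315,432)]]
print("rack",f2)
# post top in side
print("post top",plane(d,255+72/8,222+118/8,175), plane(w,450+693/5,130+340/5,175))
E
```

```text
lip w [511.9  10.1 178. ]
edge [515.9   5.3 170. ]
edge [547.8  11.  170. ]
edge [591.2  19.1 170. ]
edge [602.8  20.3 170. ]
edge [640.3  27.1 170. ]
edge [649.2  29.  170. ]
tri lip (array([511.1,   9.1, 175.2]), [array([-1.4,  0.2]), array([-0.4,  0. ])])
tri lip (array([511.5,   9.6, 175.6]), [array([-0.6, -0.5]), array([ 0.2, -0. ])])
tab [array([ 496.3, -249.2,  183. ]), array([ 503.3, -252.1,  183. ]), array([ 488.5, -288.4,  183. ]), array([ 479.3, -288.4,  183. ])] [ 491.9 -269.5  183. ]
tab side [array([ 506.4, -253.4,  183. ]), array([ 488.6, -266.2,  183. ])]
[(240.0, 160.0)] [array([351.8, 177.3]), array([349. , 176.8]), array([355.4, 171.6]), array([359.1, 171.7])]
rack [array([ 483.7, -206.5,   44. ]), array([ 506.5, -215. ,   44. ]), array([ 441.6, -305.6,   44. ]), array([ 461.5, -316.2,   44. ]), array([ 469.2, -324.6,   44. ]), array([ 496.7, -330.1,   44. ])]
post top [651.8  44.5 175. ] [653.1  34.9 175. ]
```

Pixels: lip top at wrist (287.5,250.5), giving (512,10), and the bar axis is yawed 0.176 rad. The tab in the rack is at about (492,-270), with its plate normal at -0.405 rad. The sizes agree: tab about 43 mm and rack about 108 mm. I'll move above it.

Call:
move_arm(
  series=[
    [0, 0, 0.1, -4, -0.6, -0.4, 1],
    [0, 0, 0.2, -8, -1.3, -0.8, 1],
    [0, 0, 0.3, -12, -2, -1.2, 1],
    [0, 0, 0.4, -16, -2.6, -1.6, 1],
    [0, 0, 0.405, -19, -3.3, -2, 1],
  ],
)

```text
time_s: 0.72
eef_pos: [491.2, -192.7, 251.2]
ee_rot: [-0.0, 0.837, 0.548, -0.0]
force: [1.4, -0.2, -0.1]
grip_width: 1.003
```

```bash
python3 - <<'E'
from h import *
import cv2
np.set_printoptions(precision=3,suppress=True)
s=ctrl.sense();print(s["eef_pos"],s["ee_rot"],s["joints"])
w=capture("wrist");cv2.imwrite("pics/w1.png",w["frame"][:,:,::-1])
E
```

```text
[ 491.225 -192.694  251.214] [-0.     0.837  0.548 -0.   ] [-0.596  0.305  1.456 -0.001  1.381 -0.184]
```

View pics/w1.png

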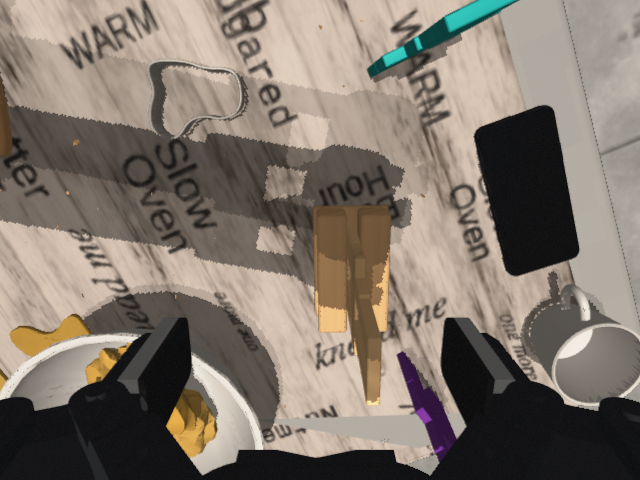

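```bash
python3 - <<'E'
from h import *
import cv2
np.set_printoptions(precision=1,suppress=True)
s,d=capture("scene"),capture("side")
for n,c in(("s",s),("d",d)): cv2.imwrite(f"pics/{n}1.png",c["frame"][:,:,::-1])
print("purple top",plane(s,441,298,173),plane(s,467,305,173),"bottom",plane(s,425,376,0),plane(s,468,391,0))
im=cv2.imread("pics/w1.png")[200:420,300:470]
cv2.imwrite("pics/w1z.png",cv2.resize(cv2.convertScaleAbs(im,alpha=1.6),None,fx=2.7,fy=2.7,interpolation=cv2.INTER_NEAREST))
cv2.imwrite("pics/w1y.png",cv2.resize(cv2.convertScaleAbs(im[130:],alpha=1.6),None,fx=4.5,fy=4.5,interpolation=cv2.INTER_NEAREST))
E
```

```text
purple top [ 502.7 -399.4  173. ] [ 512.8 -441.1  173. ] bottom [ 504.5 -381.8    0. ] [ 521.7 -458.1    0. ]
```

View pics/w1y.png

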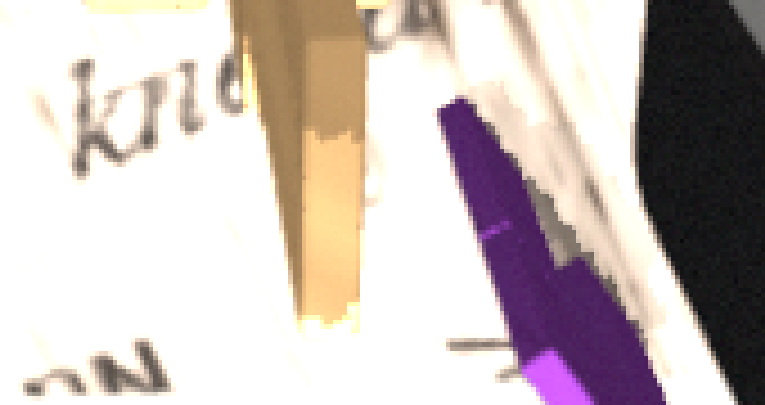

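View pics/w1z.png

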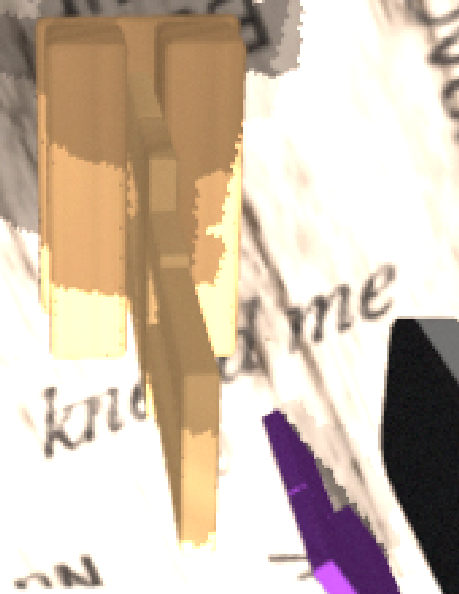

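```bash
python3 - <<'E'
from h import *
np.set_printoptions(precision=1,suppress=True)
w=capture("wrist")
P=np.array([plane(w,300+x/4.5,330+y/4.5,183) for x,y in[(305,40),(366,38),(361,318),(303,322)]])
print(P,P.mean(0)); e=((P[0]+P[1])-(P[2]+P[3]))/2; print(np.linalg.norm(e),np.arctan2(e[0],e[1]),np.linalg.norm(P[1]-P[0]))
from scipy.spatial.transform import Rotation as R
s=ctrl.sense();q=s["ee_rot"];M=R.from_quat([*q[1:],q[0]]).as_matrix();print(M,s["eef_pos"]);print(M.T@(P.mean(0)-s["eef_pos"]))
E
```

```text
[[ 500.3 -245.2  183. ]
 [ 507.2 -247.9  183. ]
 [ 492.3 -285.3  183. ]
 [ 485.2 -282.9  183. ]] [ 496.3 -265.4  183. ]
40.46754592700491 0.3798173104931478 7.441372641443522
[[ 0.4  0.9 -0. ]
 [ 0.9 -0.4  0. ]
 [ 0.  -0.  -1. ]] [ 491.8 -190.3  251. ]
[-67.2  33.8  67.9]
```

```bash
python3 - <<'E'
from h import *
import cv2
np.set_printoptions(precision=1,suppress=True)
w,s,d=capture("wrist"),capture("scene"),capture("side")
for a,b in [((305,40),(165,62)),((366,38),(182,58)),((361,320),(232,103)),((303,325),(217,112))]:
    print(tri((w,300+a[0]/4.5,330+a[1]/4.5),(s,330+b[0]/4.5,250+b[1]/4.5)))
im=s["frame"][250:340,355:400,::-1]
cv2.imwrite("pics/s2.png",cv2.resize(cv2.convertScaleAbs(im,alpha=1.3),None,fx=7,fy=7,interpolation=cv2.INTER_NEAREST))
E
```

```text
(array([ 500.5, -245.6,  179.9]), [array([0.3, 0.1]), array([-0.1,  0. ])])
(array([ 507.6, -248.5,  179.8]), [array([0.4, 0.2]), array([-0.1,  0. ])])
(array([ 492.2, -285.9,  180.5]), [array([-0.2, -0.1]), array([ 0.1, -0. ])])
(array([ 484.7, -284.5,  179.2]), [array([-0.3, -0.2]), array([ 0.1, -0. ])])
```

View pics/s2.png

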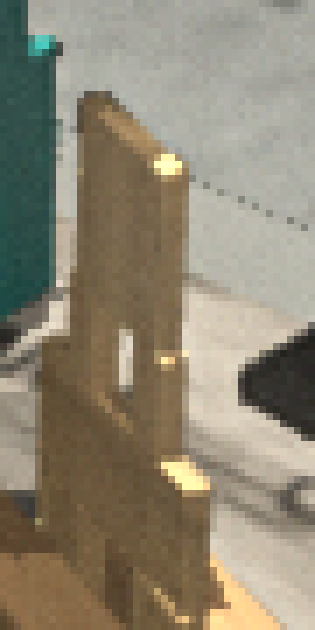

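Call:
move_arm(
  series=[
    [0, 0, 0, -3, 1.5, 0, 1],
    [0, 0, 0, -6, 3, 0, 1],
    [0, 0, 0, -6.8, 3.4, 1, 1],
    [0, 0, 0, -6.8, 3.4, 2, 1],
    [0, 0, 0, -6.8, 3.4, 2, 1],
  ],
)

```text
time_s: 1.48
eef_pos: [496.2, -263.2, 228.3]
ee_rot: [-0.003, 0.834, 0.551, -0.001]
force: [0.6, 1.1, 0.3]
grip_width: 1.005
```

```bash
python3 - <<'E'
from h import *
import cv2
np.set_printoptions(precision=3,suppress=True)
s=ctrl.sense();print(s["eef_pos"],s["ee_rot"],s["force"])
for n in("wrist","side"):
    w=capture(n);cv2.imwrite(f"pics/{n}2.png",w["frame"][:,:,::-1])
E
```

```text
[ 496.201 -263.168  228.316] [-0.003  0.834  0.551 -0.001] [0.61  1.083 0.273]
```

View pics/wrist2.png

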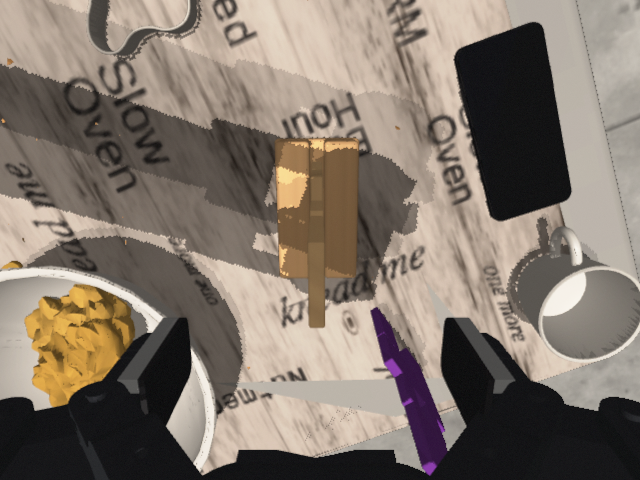

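View pics/side2.png

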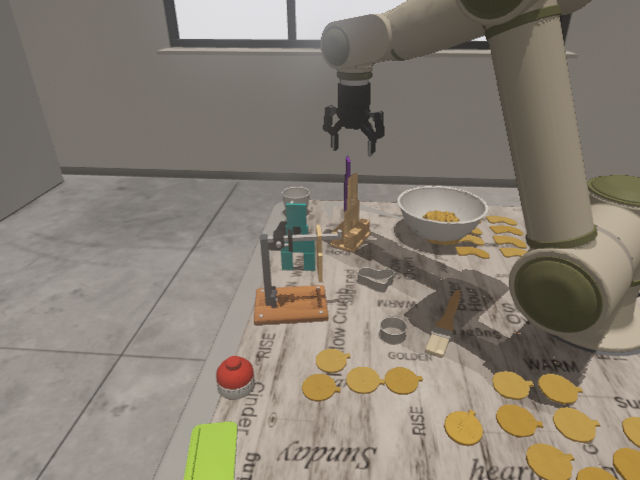

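Call:
move_arm(
  series=[
    [0, 0, 0, -0.2, 0, 2.5, 1],
    [0, 0, 0, -0.25, 0, 5, 1],
    [0, 0, 0, -0.25, 0, 7, 1],
    [0, 0, 0, -0.25, 0, 8.3, 1],
    [0, 0, 0, -0.25, 0, 8.3, 1],
  ],
)

```text
time_s: 2.0
eef_pos: [495.1, -263.3, 145.7]
ee_rot: [-0.003, 0.834, 0.552, -0.001]
force: [-0.2, 0.3, -0.8]
grip_width: 1.002
```

Call:
move_arm(
  series=[
    [0, 0, 0, 0, 0, 0, 1],
    [0, 0, 0, 0, 0, 0, 1],
  ],
)

```text
time_s: 2.17
eef_pos: [495.6, -262.8, 146.8]
ee_rot: [-0.002, 0.833, 0.553, -0.0]
force: [0.1, 1.2, -0.3]
grip_width: 1.001
```

```bash
python3 - <<'E'
from h import *
import cv2
np.set_printoptions(precision=3,suppress=True)
s=ctrl.sense();print(s["eef_pos"],s["ee_rot"],s["force"])
for n in("wrist","scene"):
    w=capture(n);cv2.imwrite(f"pics/{n}3.png",w["frame"][:,:,::-1])
E
```

```text
[ 495.576 -262.762  146.809] [-0.002  0.833  0.553 -0.   ] [ 0.146  1.192 -0.32 ]
```

View pics/wrist3.png

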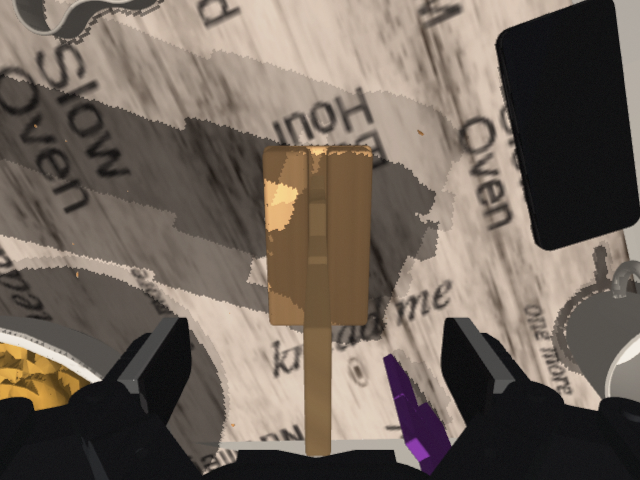

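View pics/scene3.png

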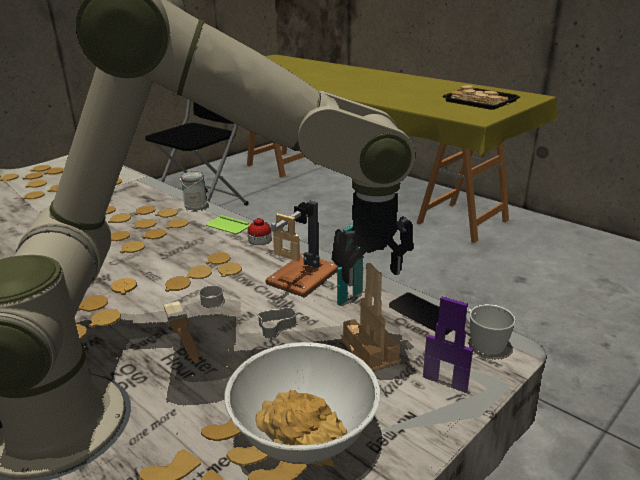

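```bash
python3 - <<'E'
from h import *
np.set_printoptions(precision=1,suppress=True)
w=capture("wrist");s=capture("scene");e=ctrl.sense()["eef_pos"]
print(e,proj(s,e),proj(s,e+[0,0,19]),proj(w,e))
a=plane(w,317.5,455,183);print(a,(a-e)[:2]@[.4,.917],(a-e)[:2]@[.917,-.4])
E
```

```text
[ 495.4 -263.4  146.6] [372.  284.4] [372.4 275.2] [313.4 322.4]
[ 486.7 -287.7  183. ] -25.726583487451975 1.7810292726459023
```

Call:
move_arm(
  series=[
    [0, 0, 0, -0.35, 0.1, 0.1, 1],
    [0, 0, 0, -0.35, 0.1, 0.1, 0.5],
    [0, 0, 0, -0.35, 0.1, 0.1, 0],
    [0, 0, 0, -0.35, 0.1, 0.1, 0],
    [0, 0, 0, -0.35, 0.1, 0.1, 0],
  ],
  grip_force=60,
)

```text
time_s: 2.78
eef_pos: [495.0, -267.0, 145.6]
ee_rot: [-0.002, 0.834, 0.552, -0.001]
force: [-0.0, -0.4, 0.9]
grip_width: 0.452
```

Call:
move_arm(
  series=[
    [0, 0, 0, 0, 0, 0, 0],
    [0, 0, 0, 0, 0, 0, 0],
    [0, 0, 0, 0, 0, 0, 0],
    [0, 0, 0, 0, 0, 0, 0],
    [0, 0, 0, 0, 0, 0, 0],
  ],
)

```text
time_s: 3.2
eef_pos: [495.0, -267.1, 145.7]
ee_rot: [-0.002, 0.834, 0.552, -0.0]
force: [0.4, 0.1, 2.3]
grip_width: 0.086
```

```bash
python3 - <<'E'
from h import *
import cv2
np.set_printoptions(precision=3,suppress=True)
s=ctrl.sense();print(s["eef_pos"],s["ee_rot"],s["force"],s["grip_width"])
for n in("wrist","scene"):
    w=capture(n);cv2.imwrite(f"pics/{n}4.png",w["frame"][:,:,::-1])
E
```

```text
[ 495.018 -267.062  145.672] [-0.002  0.834  0.552 -0.   ] [0.388 0.113 2.307] 0.08557726942231934
```

View pics/wrist4.png

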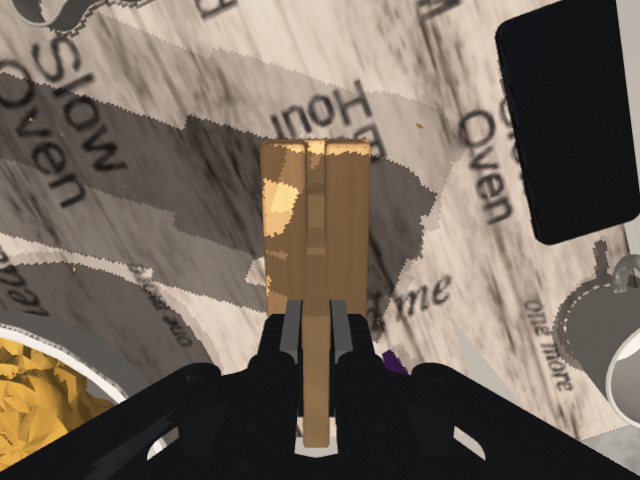

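View pics/scene4.png

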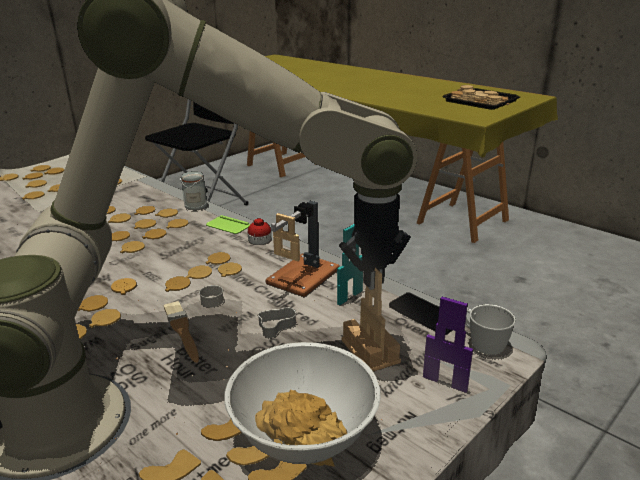

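Held: width 0.086 is about 7.3 mm. Now I'll lift it straight out.

Call:
move_arm(
  series=[
    [0, 0, 0, 0, 0, -1, 0],
    [0, 0, 0, 0, 0, -2.5, 0],
    [0, 0, 0, 0, 0, -4, 0],
    [0, 0, 0, 0, 0, -5.7, 0],
    [0, 0, 0, 0, 0, -5.7, 0],
  ],
)

```text
time_s: 3.72
eef_pos: [496.1, -268.0, 206.2]
ee_rot: [0.0, 0.834, 0.553, 0.0]
force: [0.7, -0.0, -1.7]
grip_width: 0.087
```

```bash
python3 - <<'E'
from h import *
import cv2
np.set_printoptions(precision=3,suppress=True)
s=ctrl.sense();print(s["eef_pos"],s["ee_rot"],s["force"],s["grip_width"])
for n in("wrist","scene","side"):
    w=capture(n);cv2.imwrite(f"pics/{n}5.png",w["frame"][:,:,::-1])
E
```

```text
[ 496.117 -267.97   206.201] [0.    0.834 0.553 0.   ] [ 0.734 -0.044 -1.674] 0.08694636499338972
```

View pics/wrist5.png

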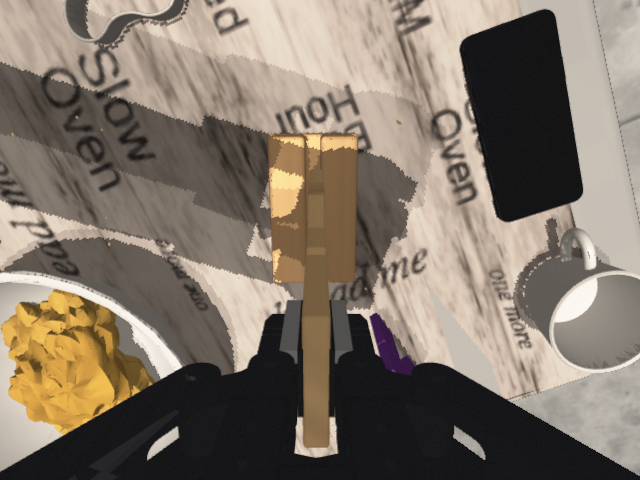

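View pics/scene5.png

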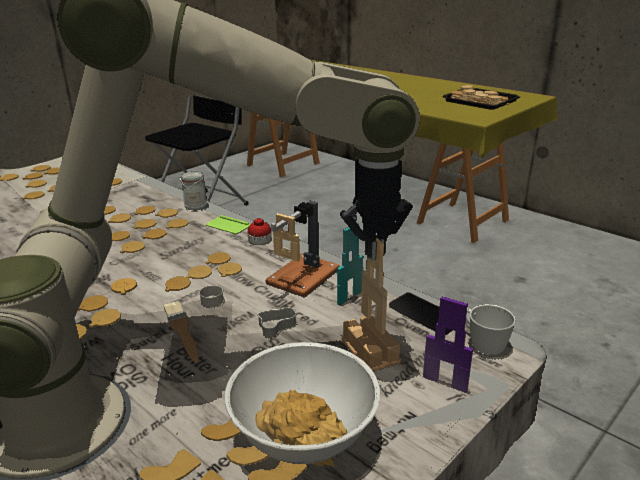

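```bash
python3 - <<'E'
from h import *
np.set_printoptions(precision=1,suppress=True)
s=capture("scene")
print(plane(s,342,231,173),plane(s,357,223,173),plane(s,340,304,0),plane(s,362,297,0))
w=capture("wrist");e=ctrl.sense()["eef_pos"];z=e[2]+37.3
a=plane(w,316,447,z);print(e,(a-e)[:2]@[.39,.922],(a-e)[:2]@[.922,-.39])
E
```

```text
[ 582. -116.  173.] [ 631.  -114.3  173. ] [ 577.3 -115.6    0. ] [ 630.5 -132.8    0. ]
[ 494.8 -266.9  201.5] -21.922671082929117 0.9750791930058008
```

Call:
move_arm(
  series=[
    [0, 0, -0.1, 3, -1.8, 0, 0],
    [0, 0, -0.2, 6, -3.6, 0, 0],
    [0, 0, -0.3, 9, -5.4, 0, 0],
    [0, 0, -0.4, 12.5, -7.2, 0, 0],
    [0, 0, -0.5, 16, -9, 0, 0],
  ],
)

```text
time_s: 4.38
eef_pos: [473.4, -82.9, 201.6]
ee_rot: [-0.004, 0.669, 0.743, -0.0]
force: [0.2, -0.8, -0.8]
grip_width: 0.082
```

Call:
move_arm(
  series=[
    [0, 0, -0.03, 3, 0.2, 0, 0],
    [0, 0, -0.07, 6, 0.4, 0, 0],
    [0, 0, -0.07, 8.5, 0.55, 0, 0],
    [0, 0, -0.07, 8.5, 0.55, 0, 0],
    [0, 0, -0.07, 8.5, 0.55, 0, 0],
  ],
)

```text
time_s: 4.8
eef_pos: [469.7, 3.0, 201.6]
ee_rot: [-0.004, 0.642, 0.766, -0.0]
force: [-1.4, 0.0, -1.3]
grip_width: 0.088
```

```bash
python3 - <<'E'
from h import *
import cv2
np.set_printoptions(precision=3,suppress=True)
for n in("wrist","scene","side"):
    w=capture(n);cv2.imwrite(f"pics/{n}6.png",w["frame"][:,:,::-1])
s=ctrl.sense();print(s["eef_pos"],s["ee_rot"],s["force"],s["grip_width"])
E
```

```text
[470.066   1.376 201.797] [-0.004  0.643  0.765 -0.   ] [-0.276  0.27  -0.631] 0.08174076041176631
```

View pics/wrist6.png

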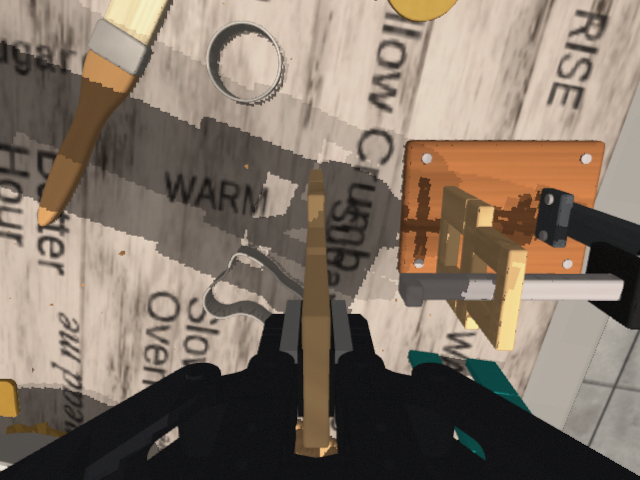

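View pics/scene6.png

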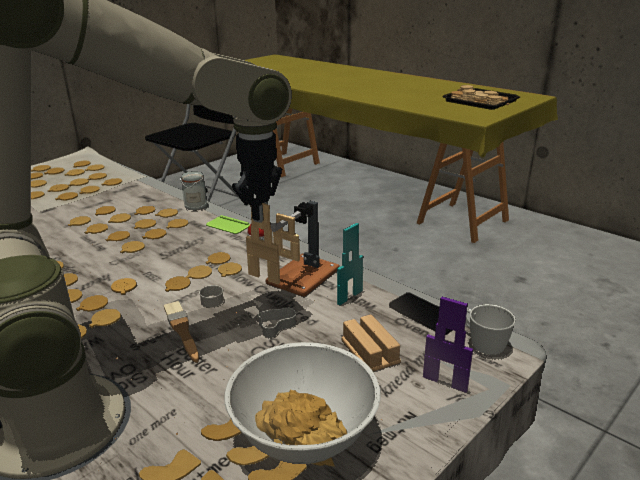

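View pics/side6.png

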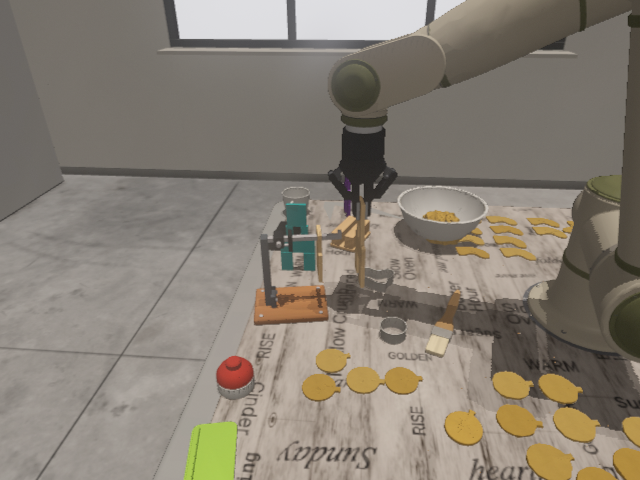

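```bash
python3 - <<'E'
import cv2
im=cv2.imread("pics/wrist6.png")
def z(im,x,y,w_,h,s,n): cv2.imwrite("pics/"+n,cv2.resize(cv2.convertScaleAbs(im[y:y+h,x:x+w_],alpha=1.8),None,fx=s,fy=s,interpolation=cv2.INTER_NEAREST))
z(im,390,250,130,70,6,"z6.png")
z(cv2.imread("pics/scene6.png"),235,195,75,95,7,"z6s.png")
z(cv2.imread("pics/side6.png"),300,190,90,110,6,"z6d.png")
E
```

```text
(no output)
```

View pics/z6.png

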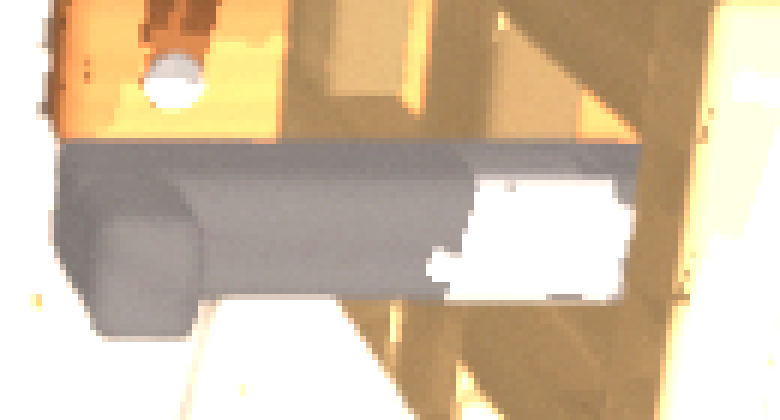

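View pics/z6s.png

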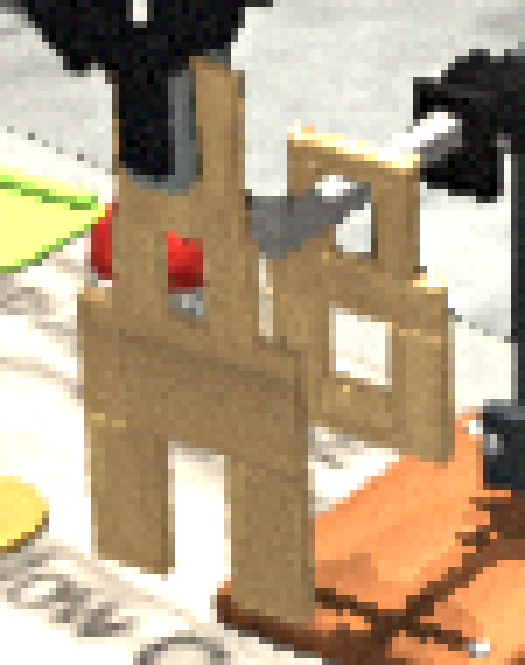

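View pics/z6d.png

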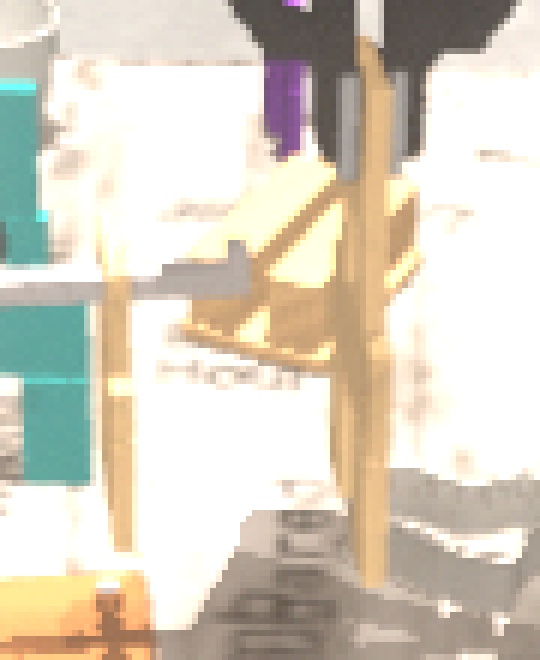

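```bash
cat >> h.py <<'E'
from scipy.spatial.transform import Rotation as Ro
def tool():
    s=ctrl.sense();q=s["ee_rot"];return s["eef_pos"],Ro.from_quat([q[1],q[2],q[3],q[0]]).as_matrix()
E
python3 - <<'E'
from h import *
np.set_printoptions(precision=2,suppress=True)
w=capture("wrist");s=capture("scene");d=capture("side");p,M=tool()
print(p,M)
L=plane(w,414.7,296,178);print("lip",L,M.T@(L-p))
for r in (285.8,306.3): print(M.T@(plane(w,414,r,178)-p))
for x,y in((205,297),(400,297),(600,299)): print("edge",plane(w,390+x/6,250+y/6,170),M.T@(plane(w,390+x/6,250+y/6,170)-p))
print("tri",tri((w,414.7,296),(d,300+237/6,190+245/6)))
# predicted template points: body (y across -> tool x , z -> -tool z)
def T(x,y,z): return p+M@np.array([x,y,17.7+118-z])
for nm,X in dict(slotR=T(-9,-4,118),slotL=T(9,-4,118),slotRb=T(-9,-4,90),botR=T(-40,-4,0),botL=T(40,-4,0),shR=T(-40,-4,90),topR=T(-22,-4,173)).items():
    q=proj(s,X);r=proj(d,X);print(nm,(q-[235,195])*7,(r-[300,190])*6)
E
```

```text
[470.07   1.42 201.96] [[-0.17  0.99 -0.01]
 [ 0.99  0.17  0.01]
 [ 0.01 -0.01 -1.  ]]
lip [511.29   8.29 178.  ] [-0.45 41.91 23.73]
[ 4.15 41.32 23.76]
[-5.17 41.93 23.7 ]
edge [518.32   4.24 170.  ] [-5.69 48.18 31.66]
edge [532.4    6.72 170.  ] [-5.66 62.48 31.58]
edge [546.87   9.11 170.  ] [-5.79 77.15 31.5 ]
tri (array([511.63,   6.89, 173.77]), [array([-2.11, -0.93]), array([-0.45, -0.2 ])])
slotR [199.9  237.56] [372.37 198.87]
slotL [150.66 222.81] [381.17 224.51]
slotRb [204.61 324.94] [369.98 274.07]
botR [302.07 622.69] [349.45 453.02]
botL [ 92.21 548.36] [385.48 583.3 ]
shR [290.34 351.77] [355.82 230.38]
topR [227.11  70.17] [370.86  27.83]
```

Relative to the held template, the lip is at tool x -0.45 mm and y 41.9 mm. The bar edge runs parallel to tool y within 0.003 rad. Advancing to the lip.

Call:
move_arm(
  series=[
    [0, 0, 0, -0.05, 0.8, 0.1, 0],
    [0, 0, 0, -0.05, 1.6, 0.1, 0],
    [0, 0, 0, -0.05, 2.6, 0.1, 0],
    [0, 0, 0, -0.05, 2.6, 0.1, 0],
    [0, 0, 0, -0.05, 2.6, 0.1, 0],
  ],
)

```text
time_s: 5.52
eef_pos: [496.1, 5.4, 200.5]
ee_rot: [-0.004, 0.644, 0.765, -0.0]
force: [0.0, 1.2, -0.9]
grip_width: 0.085
```

```bash
python3 - <<'E'
from h import *
import cv2
np.set_printoptions(precision=3,suppress=True)
C={n:capture(n) for n in("wrist","scene","side")}
p,M=tool();print(p,M,ctrl.sense()["force"])
w=C["wrist"]
def z(im,x,y,w_,h,s,n): cv2.imwrite("pics/"+n,cv2.resize(cv2.convertScaleAbs(im[y:y+h,x:x+w_,::-1],alpha=1.6),None,fx=s,fy=s,interpolation=cv2.INTER_NEAREST))
z(C["wrist"]["frame"],260,180,220,280,2.1,"z7w.png")
z(C["scene"]["frame"],240,190,85,95,7,"z7s.png")
z(C["side"]["frame"],290,180,100,120,5,"z7d.png")
L=np.array([511.4,8.6,178.]);print(M.T@(L-p))
E
```

```text
[495.55    5.379 200.729] [[-0.172  0.985 -0.007]
 [ 0.985  0.172  0.005]
 [ 0.006 -0.006 -1.   ]] [-0.992 -0.56  -1.051]
[ 0.31  16.297 22.639]
```

View pics/z7w.png

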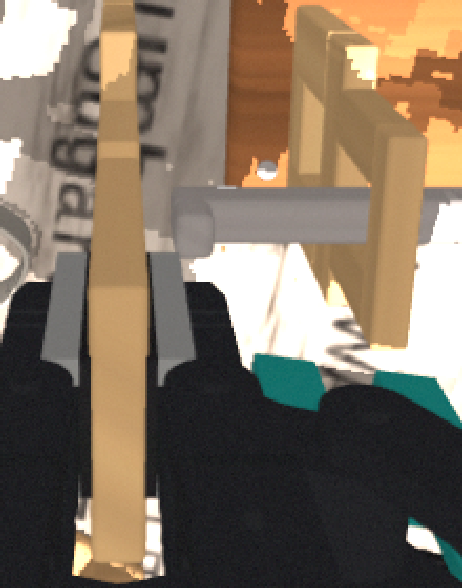

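View pics/z7s.png

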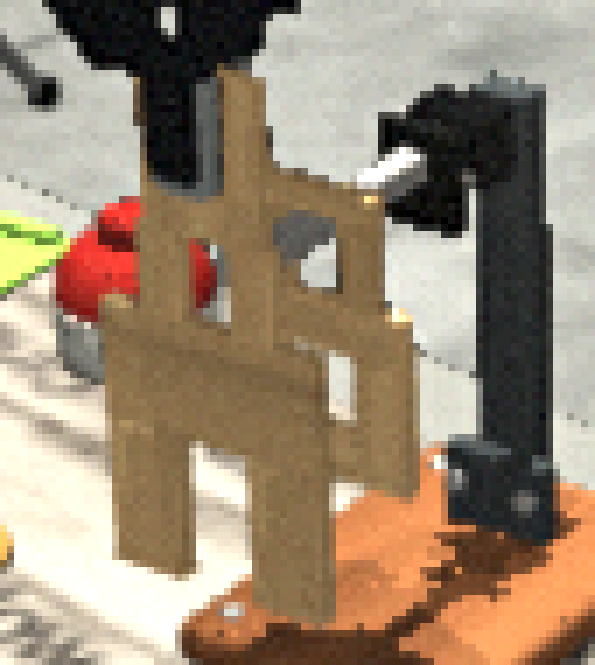

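View pics/z7d.png

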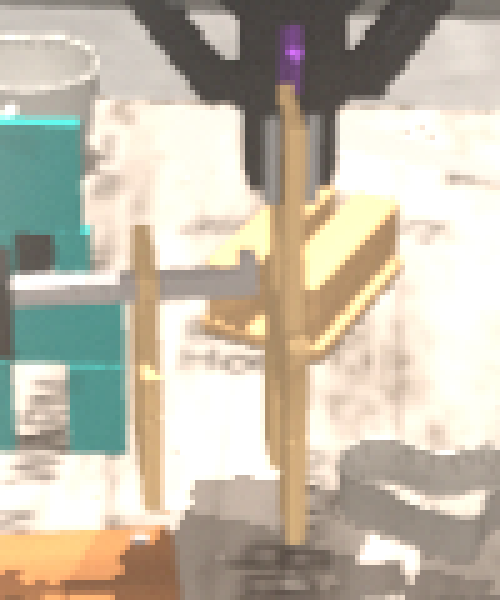

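```bash
python3 - <<'E'
from h import *
np.set_printoptions(precision=1,suppress=True)
s=capture("scene");d=capture("side");p,M=tool()
u=np.array([.9846,.1751,0]);n=np.array([-.1751,.9846,0]);L=np.array([511.4,9.0,0])
for y in(-5,5):
  for z in(160,178): 
    X=L-4*u+y*n+[0,0,z];print("lip",y,z,(proj(s,X)-[240,190])*7,(proj(d,X)-[290,180])*5)
def T(x,y,z): return p+M@np.array([x,y,17.7+118-z])
for x in(-9,9):
  for z in(90,118): print("slot",x,z,(proj(s,T(x,-4,z))-[240,190])*7,(proj(s,T(x,4,z))-[240,190])*7)
E
```

```text
lip -5 160 [246.5 290.1] [253.8 280. ]
lip -5 178 [243.6 235.2] [254.4 239.6]
lip 5 160 [219.6 282.4] [256.9 292.5]
lip 5 178 [216.5 227.6] [257.4 251.9]
slot -9 90 [225.7 329.6] [242.2 319.4]
slot -9 118 [221.6 243.3] [238.4 233.4]
slot 9 90 [177.3 314.8] [194.  304.7]
slot 9 118 [172.8 229. ] [189.6 219.3]
```

```bash
python3 - <<'E'
from h import *
import cv2
s=capture("scene")
im=s["frame"][210:250,250:290,::-1]
cv2.imwrite("pics/z8.png",cv2.resize(cv2.convertScaleAbs(im,alpha=1.5),None,fx=15,fy=15,interpolation=cv2.INTER_NEAREST))
g=cv2.cvtColor(im,cv2.COLOR_BGR2GRAY)
E
```

```text
(no output)
```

View pics/z8.png

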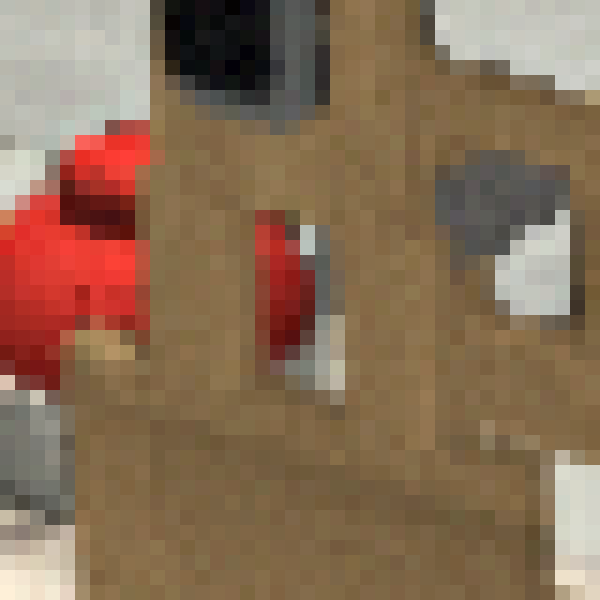

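The hole as seen matches the prediction within 0.5 px, and the lip is visible through it. Threading now.

Call:
move_arm(
  series=[
    [0, 0, 0, 0, 0.4, 0, 0],
    [0, 0, 0, 0, 0.8, 0, 0],
    [0, 0, 0, 0, 1.2, 0, 0],
    [0, 0, 0, 0, 1.6, 0, 0],
    [0, 0, 0, 0, 1.6, 0, 0],
  ],
)

```text
time_s: 6.23
eef_pos: [512.0, 8.2, 200.7]
ee_rot: [-0.004, 0.644, 0.765, 0.0]
force: [-0.6, -0.6, -1.0]
grip_width: 0.088
```

Call:
move_arm(
  series=[
    [0, 0, 0, 0, 0.4, 0, 0],
    [0, 0, 0, 0, 0.8, 0, 0],
    [0, 0, 0, 0, 1.2, 0, 0],
    [0, 0, 0, 0, 1.6, 0, 0],
    [0, 0, 0, 0, 1.6, 0, 0],
  ],
)

```text
time_s: 6.65
eef_pos: [528.4, 11.0, 200.5]
ee_rot: [-0.004, 0.644, 0.765, 0.0]
force: [-0.4, 0.4, -1.2]
grip_width: 0.082
```

```bash
python3 - <<'E'
from h import *
import cv2
np.set_printoptions(precision=3,suppress=True)
C={n:capture(n) for n in("wrist","scene","side")}
p,M=tool();print(p,M[:,2],ctrl.sense()["force"])
def z(im,x,y,w_,h,s,n): cv2.imwrite("pics/"+n,cv2.resize(cv2.convertScaleAbs(im[y:y+h,x:x+w_,::-1],alpha=1.6),None,fx=s,fy=s,interpolation=cv2.INTER_NEAREST))
z(C["wrist"]["frame"],230,180,280,280,2.1,"z9w.png")
z(C["scene"]["frame"],240,190,85,95,7,"z9s.png")
z(C["side"]["frame"],270,180,110,120,5,"z9d.png")
L=np.array([511.4,9,178.]);print(M.T@(L-p))
E
```

```text
[527.734  10.944 200.527] [-0.006  0.005 -1.   ] [-0.22   0.266 -1.269]
[  0.749 -16.302  22.621]
```

View pics/z9w.png

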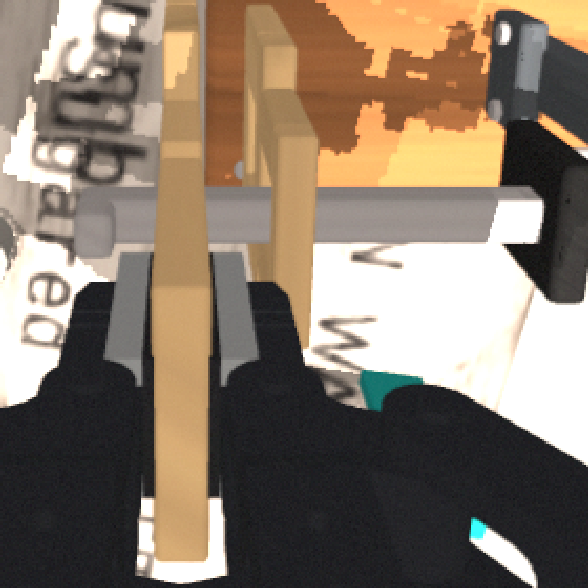

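View pics/z9d.png

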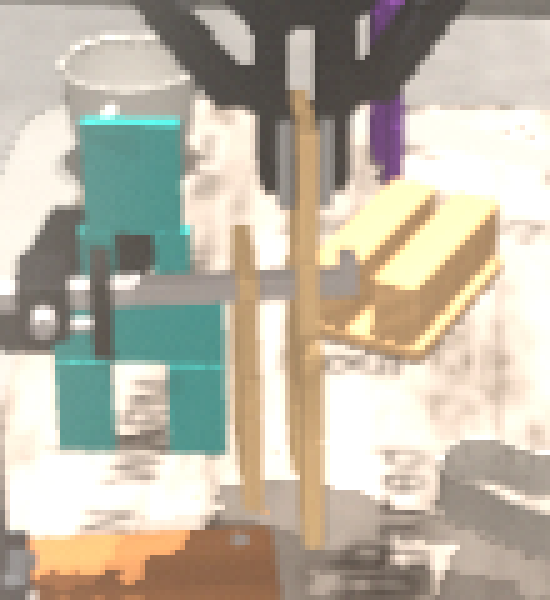

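View pics/z9s.png

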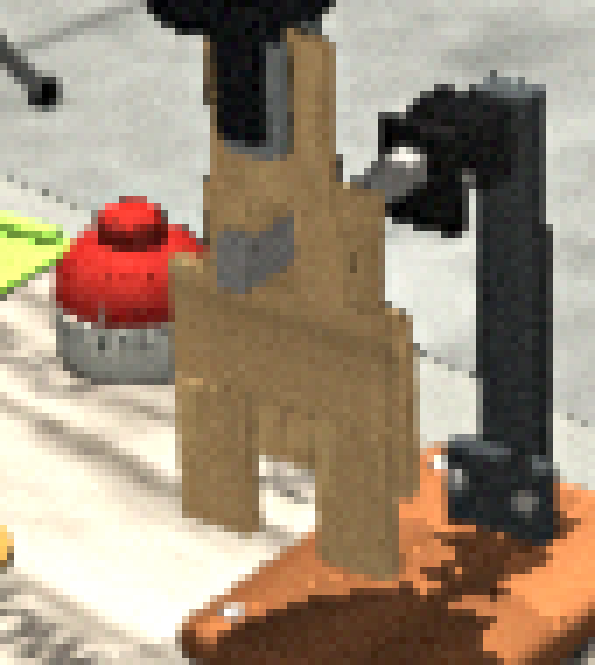

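```bash
python3 - <<'E'
from h import *
np.set_printoptions(precision=1,suppress=True)
w=capture("wrist");p,M=tool()
for nm,(x,y,z) in dict(pad=(543,220,170),shortfront_top=(275,250,180),shortback_top=(316,140,180),shortf2=(275,137,180),lip=(95,232,178)).items():
    X=plane(w,230+x/2.1,180+y/2.1,z);print(nm,X,M.T@(X-p))
E
```

```text
pad [601.3  25.9 170. ] [ 1.9 75.3 30.2]
shortfront_top [546.5  14.  180. ] [-0.4 19.1 20.5]
shortback_top [549.6  37.5 180. ] [22.3 26.2 20.6]
shortf2 [541.8  36.7 180. ] [22.9 18.4 20.6]
lip [511.   10.7 178. ] [  2.5 -16.3  22.7]
```

Call:
move_arm(
  series=[
    [0, 0, 0, 0.03, 0.1, 0.4, 0],
    [0, 0, 0, 0.03, 0.2, 0.8, 0],
    [0, 0, 0, 0.03, 0.2, 0.8, 0],
    [0, 0, 0, 0.03, 0.2, 0.8, 0],
  ],
)

```text
time_s: 7.18
eef_pos: [529.4, 11.7, 192.2]
ee_rot: [-0.004, 0.644, 0.765, -0.0]
force: [-1.0, 1.2, -1.0]
grip_width: 0.086
```

Call:
move_arm(
  series=[
    [0, 0, 0, 0.05, 0.3, 0, 0],
    [0, 0, 0, 0.1, 0.6, 0, 0],
    [0, 0, 0, 0.1, 0.9, 0, 0],
    [0, 0, 0, 0.1, 1.1, 0, 0],
    [0, 0, 0, 0.1, 1.1, 0, 0],
  ],
)

```text
time_s: 7.6
eef_pos: [540.5, 14.6, 192.1]
ee_rot: [-0.004, 0.643, 0.765, -0.0]
force: [0.1, 0.5, -1.3]
grip_width: 0.085
```

Call:
move_arm(
  series=[
    [0, 0, 0, 0, 0.15, 0, 0],
    [0, 0, 0, 0, 0.3, 0, 0],
    [0, 0, 0, 0, 0.45, 0, 0],
    [0, 0, 0, 0, 0.6, 0, 0],
    [0, 0, 0, 0, 0.75, 0, 0],
  ],
)

```text
time_s: 8.02
eef_pos: [548.0, 15.9, 192.1]
ee_rot: [-0.004, 0.643, 0.765, -0.0]
force: [-0.7, -0.1, -1.3]
grip_width: 0.088
```

Call:
move_arm(
  series=[
    [0, 0, 0, 0, 0.2, 0, 0],
    [0, 0, 0, 0, 0.4, 0, 0],
    [0, 0, 0, 0, 0.6, 0, 0],
    [0, 0, 0, 0, 0.8, 0, 0],
    [0, 0, 0, 0, 1.0, 0, 0],
  ],
)

```text
time_s: 8.43
eef_pos: [558.0, 17.6, 192.0]
ee_rot: [-0.004, 0.643, 0.765, -0.0]
force: [-0.1, -0.0, -1.3]
grip_width: 0.082
```

```bash
python3 - <<'E'
from h import *
import cv2
np.set_printoptions(precision=3,suppress=True)
C={n:capture(n) for n in("wrist","side")}
p,M=tool();print(p,M[:,2],ctrl.sense()["force"])
def z(im,x,y,w_,h,s,n): cv2.imwrite("pics/"+n,cv2.resize(cv2.convertScaleAbs(im[y:y+h,x:x+w_,::-1],alpha=1.6),None,fx=s,fy=s,interpolation=cv2.INTER_NEAREST))
z(C["wrist"]["frame"],230,180,280,280,2.1,"z10w.png")
z(C["side"]["frame"],260,180,110,120,5,"z10d.png")
E
```

```text
[558.133  17.671 191.953] [-0.007  0.005 -1.   ] [ 0.545  0.343 -1.199]
```

View pics/z10w.png

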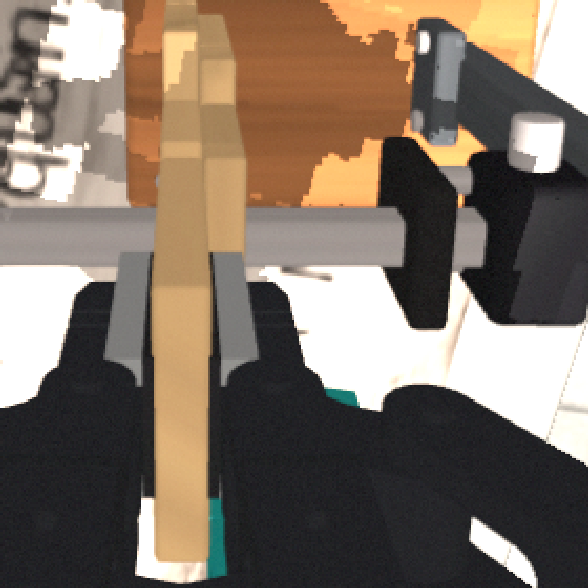

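View pics/z10d.png

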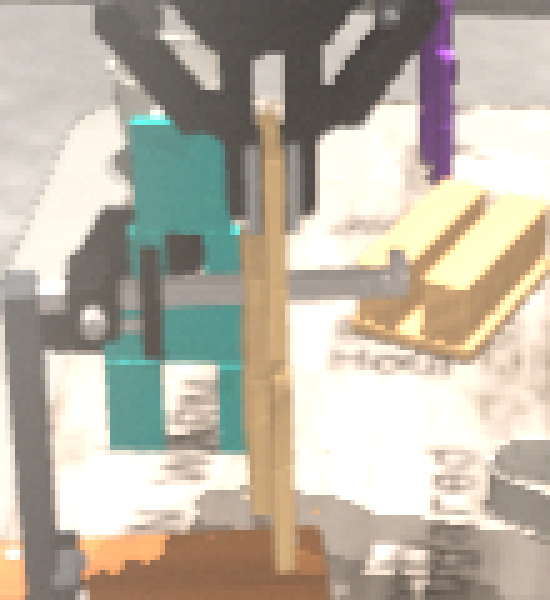

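```bash
python3 - <<'E'
from h import *
np.set_printoptions(precision=1,suppress=True)
w=capture("wrist");p,M=tool();print(p)
for nm,(x,y,z) in dict(padS=(402,266,170),edge1=(60,266,170),padmid=(404,245,170)).items():
    X=plane(w,230+x/2.1,180+y/2.1,z);print(nm,X,M.T@(X-p))
E
```

```text
[558.   17.7 191.9]
padS [602.7  21.1 170. ] [-4.5 44.8 21.6]
edge1 [535.6   9.2 170. ] [ -4.6 -23.4  22. ]
padmid [602.   25.6 170. ] [ 0.1 44.8 21.7]
```

Call:
move_arm(
  series=[
    [0, 0, 0, 0, 0.25, 0, 0],
    [0, 0, 0, 0, 0.5, 0, 0],
    [0, 0, 0, 0, 0.75, 0, 0],
    [0, 0, 0, 0, 1.0, 0, 0],
    [0, 0, 0, 0, 1.25, 0, 0],
  ],
)

```text
time_s: 9.0
eef_pos: [570.6, 19.9, 191.8]
ee_rot: [-0.004, 0.643, 0.765, -0.0]
force: [-1.0, -0.4, -0.2]
grip_width: 0.083
```

Call:
move_arm(
  series=[
    [0, 0, 0, 0, 0.25, 0, 0],
    [0, 0, 0, 0, 0.5, 0, 0],
    [0, 0, 0, 0, 0.75, 0, 0],
    [0, 0, 0, 0, 1.0, 0, 0],
    [0, 0, 0, 0, 1.1, 0, 0],
  ],
)

```text
time_s: 9.42
eef_pos: [581.7, 21.8, 191.7]
ee_rot: [-0.004, 0.643, 0.765, -0.0]
force: [-0.3, 1.0, -1.0]
grip_width: 0.089
```

Call:
move_arm(
  series=[
    [0, 0, 0, 0, 0.1, 0, 0],
    [0, 0, 0, 0, 0.2, 0, 0],
    [0, 0, 0, 0, 0.3, 0, 0],
    [0, 0, 0, 0, 0.4, 0, 0],
    [0, 0, 0, 0, 0.4, 0, 0],
  ],
)

```text
time_s: 9.83
eef_pos: [585.8, 22.5, 191.7]
ee_rot: [-0.004, 0.643, 0.765, -0.0]
force: [0.3, 0.3, -0.5]
grip_width: 0.084
```

Now in 1 mm steps, with short calls to read the force.

Call:
move_arm(
  series=[
    [0, 0, 0, 0, 0.1, 0, 0],
    [0, 0, 0, 0, 0.2, 0, 0],
    [0, 0, 0, 0, 0.2, 0, 0],
  ],
)

```text
time_s: 10.08
eef_pos: [588.0, 22.8, 191.7]
ee_rot: [-0.004, 0.643, 0.765, -0.0]
force: [-0.1, 0.9, -1.3]
grip_width: 0.09
```

Call:
move_arm(
  series=[
    [0, 0, 0, 0, 0.1, 0, 0],
    [0, 0, 0, 0, 0.1, 0, 0],
  ],
)

```text
time_s: 10.25
eef_pos: [589.1, 23.1, 191.6]
ee_rot: [-0.004, 0.643, 0.765, 0.0]
force: [-0.9, -0.1, -0.5]
grip_width: 0.084
```

Call:
move_arm(
  series=[
    [0, 0, 0, 0, 0.1, 0, 0],
    [0, 0, 0, 0, 0.1, 0, 0],
  ],
)

```text
time_s: 10.42
eef_pos: [590.1, 23.3, 191.6]
ee_rot: [-0.004, 0.643, 0.765, -0.0]
force: [-0.6, -0.5, -1.7]
grip_width: 0.087
```

Call:
move_arm(
  series=[
    [0, 0, 0, 0, 0.1, 0, 0],
    [0, 0, 0, 0, 0.1, 0, 0],
  ],
)

```text
time_s: 10.58
eef_pos: [590.8, 23.4, 191.6]
ee_rot: [-0.005, 0.643, 0.765, -0.0]
force: [-3.4, -0.5, 0.3]
grip_width: 0.085
```

Call:
move_arm(
  series=[
    [0, 0, 0, 0, 0.1, 0, 0],
    [0, 0, 0, 0, 0.1, 0, 0],
  ],
)

```text
time_s: 10.75
eef_pos: [591.4, 23.5, 191.6]
ee_rot: [-0.005, 0.643, 0.765, -0.001]
force: [-5.8, -0.9, 0.7]
grip_width: 0.089
```

Call:
move_arm(
  series=[
    [0, 0, 0, 0, 0.13, 0, 0],
    [0, 0, 0, 0, 0.13, 0, 0],
    [0, 0, 0, 0, 0.13, 0, 0],
  ],
)

```text
time_s: 11.0
eef_pos: [592.0, 23.6, 191.6]
ee_rot: [-0.006, 0.643, 0.766, -0.002]
force: [-6.3, -1.8, 2.0]
grip_width: 0.087
```

Call:
move_arm(
  series=[
    [0, 0, 0, 0, 0.14, 0, 0],
    [0, 0, 0, 0, 0.14, 0, 0],
    [0, 0, 0, 0, 0.14, 0, 0],
    [0, 0, 0, 0, 0.14, 0, 0],
    [0, 0, 0, 0, 0.14, 0, 0],
  ],
)

```text
time_s: 11.42
eef_pos: [592.5, 23.7, 191.6]
ee_rot: [-0.007, 0.643, 0.766, -0.003]
force: [-7.8, -1.7, 1.7]
grip_width: 0.089
```

```bash
python3 - <<'E'
from h import *
import cv2
np.set_printoptions(precision=3,suppress=True)
for i in range(4):
    w=capture("side"); s=ctrl.sense();print(s["eef_pos"],s["force"],s["wrist_torque"])
cv2.imwrite("pics/z11d.png",cv2.resize(w["frame"][170:310,230:370,::-1],None,fx=4,fy=4))
E
```

```text
[592.46   23.661 191.602] [-7.134 -1.879  4.016] [-0.254  1.53   0.021]
[592.439  23.663 191.591] [-7.635 -1.584  2.751] [-0.293  1.53   0.043]
[592.451  23.671 191.622] [-8.025 -1.364  2.016] [-0.337  1.552  0.015]
[592.467  23.673 191.645] [-8.605 -0.601  2.332] [-0.26   1.485 -0.003]
```

View pics/z11d.png

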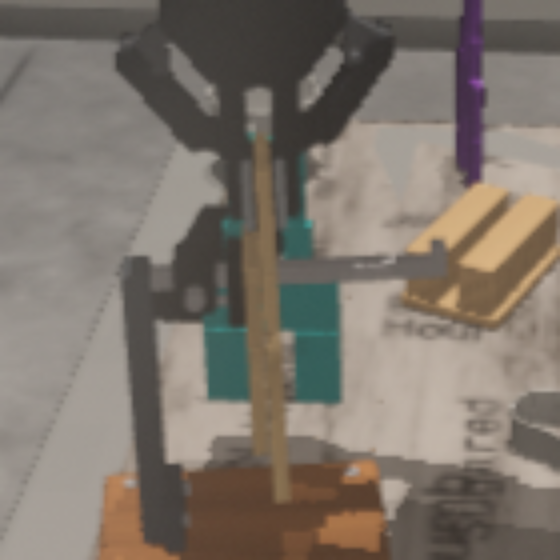

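```bash
python3 - <<'E'
from h import *
np.set_printoptions(precision=3,suppress=True)
for i in range(7):
    w=capture("side"); s=ctrl.sense();print(s["time_s"],s["eef_pos"],s["force"])
E
```

```text
11.6667 [592.463  23.677 191.612] [-8.064 -1.629  2.184]
11.7167 [592.469  23.694 191.627] [-7.914 -1.076  2.781]
11.7667 [592.467  23.645 191.619] [-7.218 -1.853  2.355]
11.8167 [592.448  23.673 191.628] [-7.625 -0.785  3.27 ]
11.8667 [592.469  23.651 191.621] [-7.891 -2.297  2.407]
11.9167 [592.465  23.653 191.625] [-8.835 -0.909  3.493]
11.9667 [592.473  23.672 191.637] [-8.509 -1.117  3.168]
```

Call:
move_arm(
  series=[
    [0, 0, 0, 0, -0.05, 0, 0],
    [0, 0, 0, 0, -0.1, 0, 0],
    [0, 0, 0, 0, -0.15, 0, 0],
    [0, 0, 0, 0, -0.15, 0, 0],
  ],
)

```text
time_s: 12.3
eef_pos: [590.9, 23.4, 191.6]
ee_rot: [-0.007, 0.643, 0.766, -0.003]
force: [-3.4, -0.7, -0.2]
grip_width: 0.087
```

Call:
move_arm(
  series=[
    [0, 0, 0, 0, -0.08, 0, 0],
    [0, 0, 0, 0, -0.08, 0.1, 0],
    [0, 0, 0, 0, -0.08, 0.2, 0],
    [0, 0, 0, 0, -0.08, 0.3, 0],
    [0, 0, 0, 0, -0.08, 0.3, 0],
  ],
)

```text
time_s: 12.72
eef_pos: [590.2, 23.3, 188.3]
ee_rot: [-0.007, 0.643, 0.766, -0.003]
force: [-0.6, 0.5, -2.0]
grip_width: 0.085
```

```bash
python3 - <<'E'
from h import *
import cv2
np.set_printoptions(precision=3,suppress=True)
C={n:capture(n) for n in("wrist","side","scene")}
s=ctrl.sense();print(s["eef_pos"],s["force"],s["wrist_torque"])
def z(im,x,y,w_,h,s,n): cv2.imwrite("pics/"+n,cv2.resize(cv2.convertScaleAbs(im[y:y+h,x:x+w_,::-1],alpha=1.6),None,fx=s,fy=s,interpolation=cv2.INTER_NEAREST))
z(C["wrist"]["frame"],230,180,280,280,2.1,"z12w.png")
z(C["side"]["frame"],240,180,100,120,5,"z12d.png")
z(C["scene"]["frame"],260,180,80,90,7,"z12s.png")
E
```

```text
[590.085  23.285 188.427] [-0.761  0.544 -2.139] [-0.065  0.208 -0.007]
```

View pics/z12w.png

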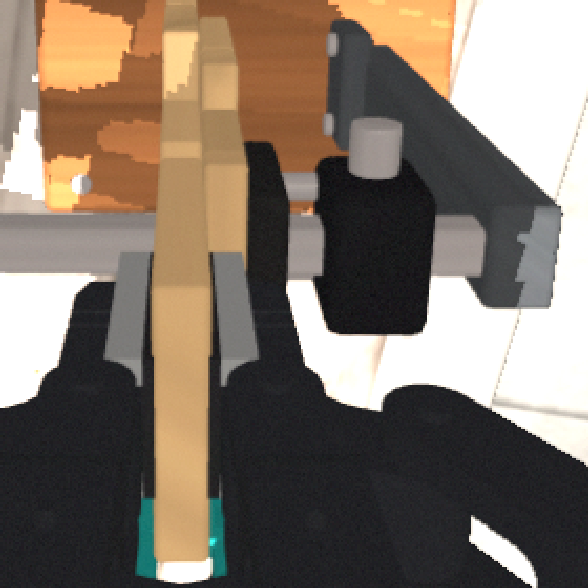

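View pics/z12d.png

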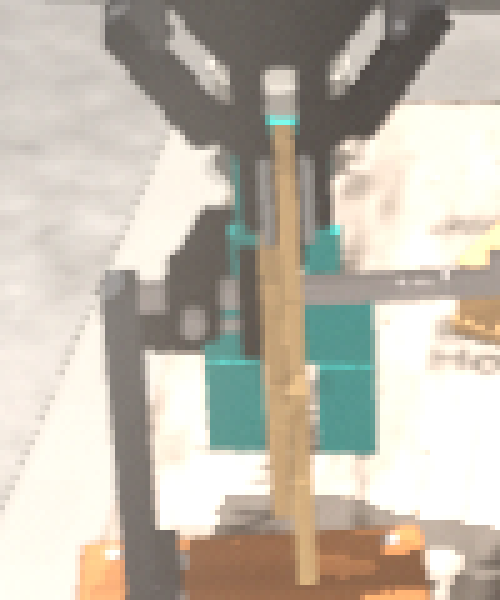

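View pics/z12s.png

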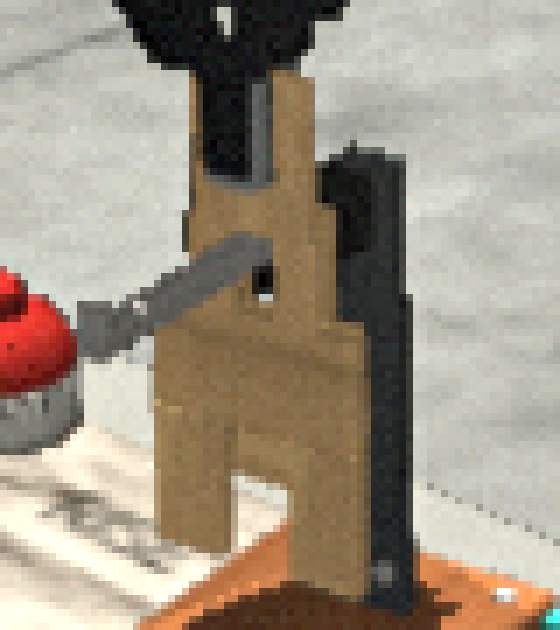

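Call:
move_arm(
  series=[
    [0, 0, 0, 0, 0, 0.05, 0],
    [0, 0, 0, 0, 0, 0.1, 0],
    [0, 0, 0, 0, 0, 0.1, 0],
  ],
)

```text
time_s: 13.12
eef_pos: [590.1, 23.3, 187.6]
ee_rot: [-0.007, 0.643, 0.766, -0.003]
force: [-0.9, -0.7, 1.0]
grip_width: 0.086
```

It's resting on the bar: Fz went from -2 to +1 N. Opening slowly.

Call:
move_arm(
  series=[
    [0, 0, 0, 0, 0, 0, 0.12],
    [0, 0, 0, 0, 0, 0, 0.16],
    [0, 0, 0, 0, 0, 0, 0.22],
    [0, 0, 0, 0, 0, 0, 0.3],
    [0, 0, 0, 0, 0, 0, 0.4],
  ],
  grip_force=20,
)

```text
time_s: 13.53
eef_pos: [590.2, 23.3, 187.7]
ee_rot: [-0.007, 0.643, 0.766, -0.003]
force: [0.4, -0.4, -0.3]
grip_width: 0.399
```

```bash
python3 - <<'E'
from h import *
import cv2
np.set_printoptions(precision=3,suppress=True)
C={n:capture(n) for n in("wrist","side","scene")}
s=ctrl.sense();print(s["eef_pos"],s["force"],s["grip_width"])
def z(im,x,y,w_,h,s,n): cv2.imwrite("pics/"+n,cv2.resize(cv2.convertScaleAbs(im[y:y+h,x:x+w_,::-1],alpha=1.6),None,fx=s,fy=s,interpolation=cv2.INTER_NEAREST))
z(C["wrist"]["frame"],230,180,280,280,2.1,"z13w.png")
z(C["side"]["frame"],240,180,100,120,5,"z13d.png")
E
```

```text
[590.162  23.292 187.66 ] [-0.029 -0.219  0.814] 0.39669897514331887
```

View pics/z13w.png

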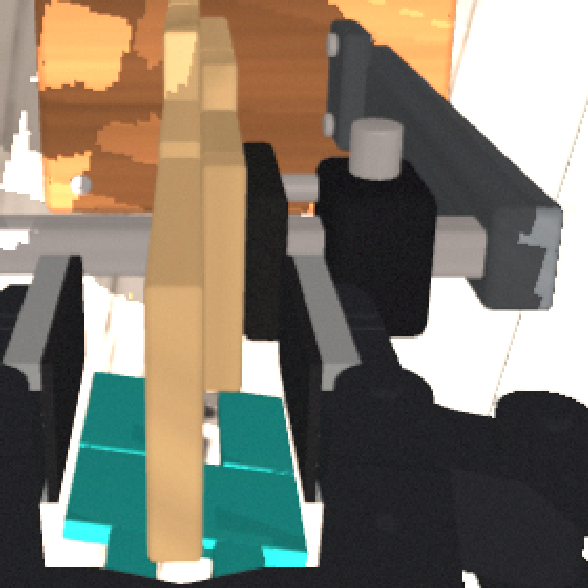

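View pics/z13d.png

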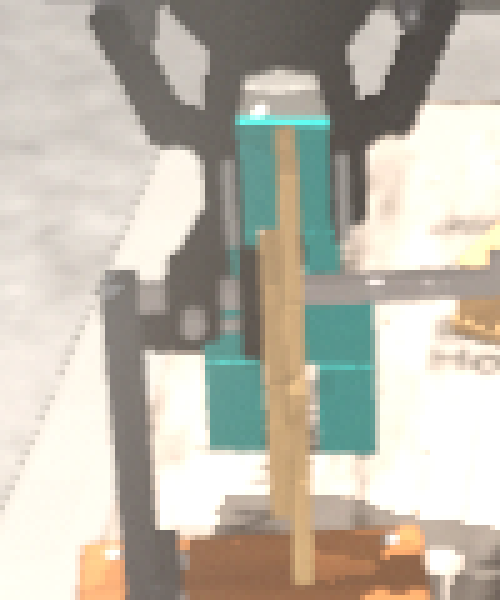

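Released, and both hang snug. I'll open wider, then go straight up and clear.

Call:
move_arm(
  series=[
    [0, 0, 0, 0, 0, -1, 0.45],
    [0, 0, 0, 0, 0, -2.5, 0.5],
    [0, 0, 0, 0, 0, -4.5, 0.5],
    [0, 0, 0, 0, 0, -7, 0.5],
    [0, 0, 0, 0, 0, -9, 0.5],
  ],
)

```text
time_s: 14.1
eef_pos: [591.5, 22.9, 280.2]
ee_rot: [-0.006, 0.643, 0.766, -0.002]
force: [0.5, -0.5, 0.2]
grip_width: 0.5
```

```bash
python3 - <<'E'
from h import *
import cv2
np.set_printoptions(precision=3,suppress=True)
C={n:capture(n) for n in("wrist","side","scene")}
s=ctrl.sense();print(s["eef_pos"],s["force"],s["grip_width"])
cv2.imwrite("pics/w14.png",C["wrist"]["frame"][:,:,::-1])
def z(im,x,y,w_,h,s,n): cv2.imwrite("pics/"+n,cv2.resize(cv2.convertScaleAbs(im[y:y+h,x:x+w_,::-1],alpha=1.6),None,fx=s,fy=s,interpolation=cv2.INTER_NEAREST))
z(C["side"]["frame"],240,180,100,120,5,"z14d.png")
z(C["scene"]["frame"],180,170,190,190,3.1,"z14s.png")
E
```

```text
[591.868  22.833 279.605] [ 0.188  0.241 -0.218] 0.49846640098414136
```

View pics/w14.png

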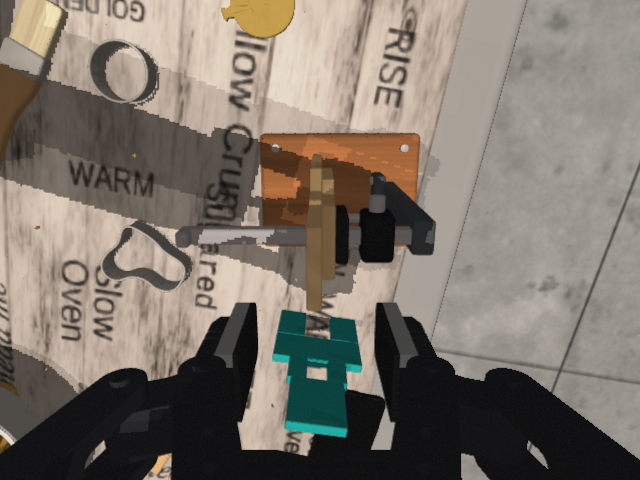

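View pics/z14d.png

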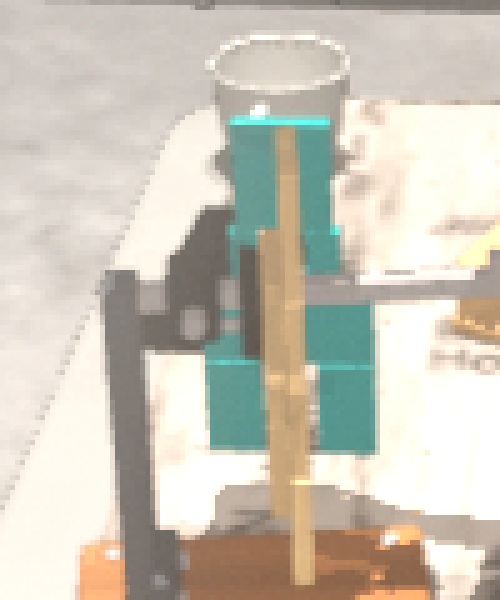

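View pics/z14s.png

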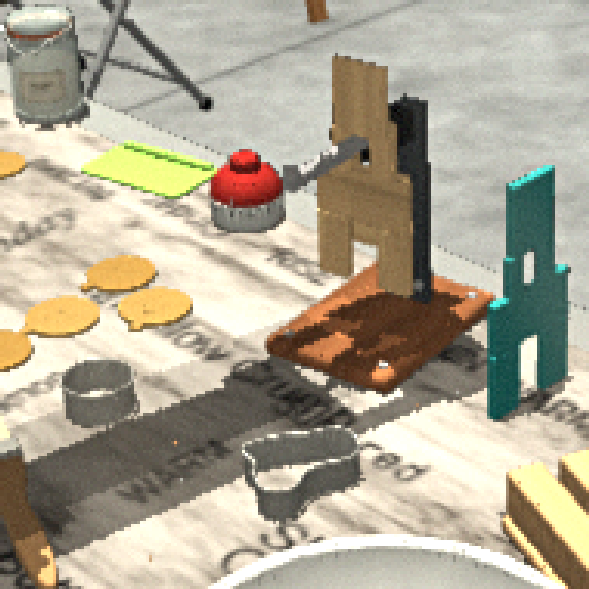

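Both templates hang square and snug against the pad. The cutters and timer have not moved, and the gripper is clear. Handing in.

Call:
move_arm(
  series=[
    [0, 0, 0, 0, 0, 0, 0.5],
    [0, 0, 0, 0, 0, 0, 0.5],
    [0, 0, 0, 0, 0, 0, 0.5],
  ],
)

```text
time_s: 14.5
eef_pos: [591.7, 22.9, 278.9]
ee_rot: [-0.006, 0.643, 0.766, -0.002]
force: [0.0, -0.1, -0.9]
grip_width: 0.502
```

```bash
python3 - <<'E'
from h import *
print(job.finish_job())
E
```

```text
the job is handed in; nothing more can be done
None
```

The tall template now hangs on the hook in front of the short one, and I handed the job in at about 14.5 s; no verdict is reported.

- **What I did:** I lifted the tan tall template out of the rack, threaded it over the lip, and slid the short one back with it. The stop was felt with the tool at about x = 591 mm, within about 1 mm of where I predicted it from the wrist camera.
- **The push:** It held steady at 7–9 N for a bit over half a second, and the highest reading was about 9 N. I then eased off, set the template down on the bar, opened the gripper and went straight up.
- **Last checks:** The final pictures show both templates face to face against the pad, square to the bar and upright. The cutters and timer look undisturbed by eye. With the gripper clear above, the force reading was near zero.
- **Small disagreements:**
  - One triangulation of the lip was about 2 px (1–2 mm) off the others.
  - The tall template's tab measured about 40 mm against the given 44 mm in one wrist view.
  - An upward force of 2–4 N showed during the push, and I did not find out why.

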